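Close up the laser beam line

ROBOT

A 7-joint arm with a two-finger parallel gripper is mounted at the origin on the work surface. World frame = base frame: x ahead of the robot, y to its left, z up, the work surface at z = 0. Lengths are in m, angles in rad, forces in N, time in s.
With the tool pointing down it reaches from about 0.425 to 0.925 m from the base axis. Payload 6.8 kg.
Tool frame: the origin (TCP) lies at the very end of the fingers, on their centre line; the grasp point (between the pads) lies 19 mm behind it; z points along the fingers, y is the line along which they close (so a half turn about z gives the same grasp; the last joint's range is limited). The gripper opens to 85 mm and grips with 20 to 120 N. Pads are 22 mm wide; open, the fingers measure 114 mm over their backs; the gripper's body (76 mm by 85 mm) begins 54 mm behind the grasp point. The pads swing forward as they close: fully open they stand 13 mm farther back than shut.
Start: joints at [1.094, 0.477, 0.022, 1.555, -0.011, 1.109, -0.083], TCP at [0.243, -0.63, 0.231] pointing down, gripper open.
Joint ranges: [-2.96, 2.96], [-0.34, 2.1], [-1.41, 1.46], [0.24, 2.44], [-1.37, 4.51], [0.17, 1.92], [-2.96, 2.96]. Speed limits (rad/s): [2.39, 2.39, 3.14, 3.14, 3.14, 3.14, 3.14].

INTERFACE

Orientations are given as a unit quaternion [w, x, y, z].
In Python, from station import bot, eyes, sensors, hand_in gives the robot as it stands (bot), with the cameras (eyes), the readings (sensors) and the job as plain functions.
- The arm moves only by the shell command python3 nudge.py 'ROWS' [FORCE]. ROWS is 1 to 20 rows, parted by a bar, with the numbers parted by spaces; each row has 5 numbers: dx, dy, dz in m, then a turn about the tool's z in rad, then the opening from 0.0 (shut) to 1.0 (fully open); each row shifts and turns the commanded pose from where the row before left it, along the tool's axes as they then stand; what a row does not reach is not made up. A row lasts 1/10 s, in which the tool goes at most 0.05 m and 0.15 rad, less where a joint would pass 70% of its speed; a pose out of reach is approached as far as the arm can. The fingers move at their own pace and stop on an object; FORCE is the grip in N (left out, the last holds). Time passes only in rows, so rows that do not move let the fingers close. It prints the time, the measured TCP pose, the force, the opening and the grip force at its end. Input that does not fit is refused with a message, and nothing moves.
- sensors.get_obs(): the state, without advancing time (a new reading comes with each control period).
- eyes.read_camera(name): name is "side" or "top" or "wrist"; returns the picture (480x640x3 uint8, blue, green, red); there is no depth.
- eyes.camera_info(name): a dict with "vertical_fov" (degrees; the focal length in pixels is half the picture's height over the tangent of half this angle, whatever the lens; pixels are square), "cx", "cy" (the principal point, pixels), "view" (4x4, takes a point from world to camera coordinates); the wrist camera has in their place "hand_eye" (4x4, takes a point from camera to tool coordinates, whose origin is the TCP and whose axes are the flange's). Camera axes: x right, y up, looking along -z (the intrinsics and any distortion apply to the point x, -y, -z); pixel columns grow to the right and rows downward; lengths in m; the calibration is good to about 2 mm. A picture is of the moment at which its call begins: read the wrist's pose just before it. camera_info takes no time and is no camera call.
- hand_in(): hands the job in; it is judged then, once.
The state is a dict: "t": time; "q": joint angles; "joint_vel": joint speeds; "joint_torque": joint torques, N m; "eef_pos": TCP position; "tool_rot": TCP orientation; "contact_force": force on the tool from outside, world axes, zero at the start; "torque": the same for the moment, N m; "gripper_width": opening from 0.0 (shut) to 1.0 (fully open); "grasp_force": force on a finger pad.
Only numpy, scipy, OpenCV 4.12 (cv2) and the standard library are available. Lean on these libraries where they do the work, as an engineer would, in place of code of your own. Each camera call takes 0.05 s, during which the arm holds its last target. There are 200 camera calls.

TASK

The beam line is aligned and must be closed up before the laser goes on. Stand every alignment target that is on the rail upright in the grey tray; lay every black beam tube that is on the table centred in the V of one of the rail's hinged clamps (either one), swing that clamp's strap fully down over it and bring its swing bolt fully upright into the strap's fork; and fold the hinged cap down onto the mirror cube's top port and screw it clockwise until it stops. Leave the other things on the table where they are.

Things in the scene. Friction and masses are not known exactly. Their poses are not given: they have to be found in the camera images.
- tube_a: Black beam tube, one of at most two (None if absent): round barrel 30 mm in diameter, with a square 40 x 40 x 9 mm plate at each end, 150 mm long overall (bare barrel 132 mm), 160 g. Origin at its centre, on the barrel's axis; y along the barrel. It starts lying on the table on its plates (axis 20 mm high), somewhere on the robot's side of the rail. The two ends are alike.
- tube_b: Black beam tube, one of at most two (None if absent): round barrel 30 mm in diameter, with a square 40 x 40 x 9 mm plate at each end, 150 mm long overall (bare barrel 132 mm), 160 g. Origin at its centre, on the barrel's axis; y along the barrel. It starts lying on the table on its plates (axis 20 mm high), somewhere on the robot's side of the rail. The two ends are alike.
- target_a: Alignment target, one of at most two (None if absent), 90 g: steel foot 32 mm across, 10 mm high; 12 mm post; on top an aluminium plate 30 mm wide (x), 8 mm thick (y), 30 mm high, with white pinhole disc, centre 58 mm above the underside (top 73). Origin at the centre of the underside, z up. Starts standing on the rail 42 to 58 mm beside a clamp's middle, where a tube has to go.
- target_b: Alignment target, one of at most two (None if absent), 90 g: steel foot 32 mm across, 10 mm high; 12 mm post; on top an aluminium plate 30 mm wide (x), 8 mm thick (y), 30 mm high, with white pinhole disc, centre 58 mm above the underside (top 73). Origin at the centre of the underside, z up. Starts standing on the rail 42 to 58 mm beside a clamp's middle, where a tube has to go.
- tray: Fixed grey plastic tray with a rubber mat, 110 (x) x 150 (y) mm outside, walls 4 mm thick and 18 mm high, floor 4 mm thick. Origin at the centre of its underside, z up. Beyond it, at the rail's end, stands the fixed black laser head, 70 (x) x 130 (y) mm, its top 104 mm above the table, about 185 mm from clamp_1 towards -y.
- clamp_1: Hinged tube clamp, one of two alike, fixed on the rail: black V block 48 (x) x 36 (y) mm, its V along y. Origin at the centre of its underside, 12 mm above the table; y along the rail, z up, -x to the robot's side. A seated tube's axis is at x 0, z 58 mm. Strap hinge axis (parallel to y) at x 32, z 60 mm; swing bolt pivot axis (parallel to y) at x -40, z 32 mm, between ears 20 mm wide overall.
- strap_1 (a joint): Angle of clamp_1's aluminium strap, rad: 0 = fully down over the tube (its stop), growing as it swings up and away to the clamp's +x side, stop at 2.35. Stiff hinge (0.06 N m): it stays where left. Starts at 1.85 to 2.15. The strap is 24 mm wide (y); closed it bears on the tube (its top at z 81 mm in the clamp's frame; with no tube it stops at -0.03) and ends in a fork on the -x side.
- strap_1_lug (a point): Grip point in the fork of that strap, 71 mm from the hinge (closed: x -39, z 62 mm in the clamp's frame). The fork: two prongs, 16 mm wide over both (y), 8 mm thick; closed they span x -46 to -28, z 58 to 66 mm; slot between them 8 mm wide, open at the end. Pinched across y here it can be led round the hinge, as it turns between the pads.
- bolt_1 (a joint): Angle of clamp_1's swing bolt, rad: 0 = upright in the fork's slot (stop -0.02); grows swinging down to -x; 1.57 = level; stop 1.9. Stiff (0.04 N m): stays where left. Starts at 1.2 to 1.6. Shank 6 mm; knob 18 mm across, domed below, 32 to 53 mm from the pivot: pinch it across y at 46 mm. It can't pass the fork: strap down first. Over the last 0.3 rad its dome presses the fork down 1 mm.
- clamp_2: Hinged tube clamp, one of two alike, fixed on the rail: black V block 48 (x) x 36 (y) mm, its V along y. Origin at the centre of its underside, 12 mm above the table; y along the rail, z up, -x to the robot's side. A seated tube's axis is at x 0, z 58 mm. Strap hinge axis (parallel to y) at x 32, z 60 mm; swing bolt pivot axis (parallel to y) at x -40, z 32 mm, between ears 20 mm wide overall.
- strap_2 (a joint): Angle of clamp_2's aluminium strap, rad: 0 = fully down over the tube (its stop), growing as it swings up and away to the clamp's +x side, stop at 2.35. Stiff hinge (0.06 N m): it stays where left. Starts at 1.85 to 2.15. The strap is 24 mm wide (y); closed it bears on the tube (its top at z 81 mm in the clamp's frame; with no tube it stops at -0.03) and ends in a fork on the -x side.
- strap_2_lug (a point): Grip point in the fork of that strap, 71 mm from the hinge (closed: x -39, z 62 mm in the clamp's frame). The fork: two prongs, 16 mm wide over both (y), 8 mm thick; closed they span x -46 to -28, z 58 to 66 mm; slot between them 8 mm wide, open at the end. Pinched across y here it can be led round the hinge, as it turns between the pads.
- bolt_2 (a joint): Angle of clamp_2's swing bolt, rad: 0 = upright in the fork's slot (stop -0.02); grows swinging down to -x; 1.57 = level; stop 1.9. Stiff (0.04 N m): stays where left. Starts at 1.2 to 1.6. Shank 6 mm; knob 18 mm across, domed below, 32 to 53 mm from the pivot: pinch it across y at 46 mm. It can't pass the fork: strap down first. Over the last 0.3 rad its dome presses the fork down 1 mm.
- cube: Black mirror cube fixed on the rail: a 60 mm cube on a pedestal, its top 88 mm above its underside. Origin at the centre of its underside, 12 mm above the table; axes parallel to the clamps'. The port is on top; the hinge axis (parallel to y) of the arm that carries the cap is at x 34, z 94 mm. The cap, on the port, is a disc 43 mm across, its top 12 mm above the hinge level.
- port_arm (a joint): Angle of the arm that carries the cap, rad: 0 = folded down with the cap on the port (its stop), growing as it folds up and away to the cube's +x side, stop at 2.0. A stiff hinge (0.06 N m): it stays where it is left. Starts at 1.5 to 1.9. The cap's axis is 34 mm from the hinge along the arm.
- port_cap (a joint): How far the cap is screwed in, rad: grows clockwise (seen from above with the cap down), 0 = loose, 2.5 = tight against its stop. It turns in the arm's ring with 0.08 N m of friction and does not sink. Starts at 0 to 0.1. At 0 its finger bar, folded down, runs along the cube's x (12 mm across y).
- cap_bar (a point): Grip point in the cap's finger bar, on the cap's axis, 28 mm above the hinge level; its x axis runs along the bar. The bar is 34 mm long, 12 mm thick, and reaches from 12 to 36 mm above the hinge level (cap down). Pinched here across its thickness it can be led round the hinge, as it turns between the pads.
- mirror_mount: Bystander, loose, not to be disturbed: black mirror mount on a post, 90 mm high; origin at its underside.
- spare_mount: Bystander, loose, not to be disturbed: black mirror mount on a post, 90 mm high; origin at its underside.
- hex_driver: Bystander, loose, not to be disturbed: hex driver with red handle, 160 mm long, lying; origin at its underside.
- power_head: Bystander, loose, not to be disturbed: black power-meter disc, 44 mm in diameter, 16 mm high; origin at its underside.
- fork_clamp: Bystander, loose, not to be disturbed: steel clamping fork, 80 x 28 x 10 mm, lying; origin at its underside.
- post_holder: Bystander, loose, not to be disturbed: black post holder, 25 mm in diameter on a 36 mm foot, 55 mm high; origin at its underside.
- screw_box: Bystander, loose, not to be disturbed: clear screw box, 70 x 100 x 30 mm; origin at its underside.

How it is judged:
By the outcome, as a careful person would: the job done as asked, in the order asked, and still so for the second after the job is handed in, with the robot touching nothing.
Of tube_a, tube_b only 1 to 2 are there at a start; the rules pass over those that are not, and their reading is None.
Of target_a, target_b only 1 to 2 are there at a start; the rules pass over those that are not, and their reading is None.
At some moment in a run one of tube_a, tube_b may be knocked a few centimetres aside while the robot is not near it.
Once in a run the grip may slacken for a moment while it holds something.
It also fails if it takes over 210 s, if anything falls off the work surface, if the arm or the gripper's body presses on something with over 40 N, if the wrist force passes 120 N, or if a joint passes its speed limit or range.

## Working session

There is one attempt and no reset: what is moved stays moved. The work goes in short steps, Python scripts to look and compute and a shell command to move; the robot and the scene stay as the last step left them, time stands still between calls to the robot, and variables do not carry over. Pictures are saved under pics/ and viewed, at most 14 in all, crops included, and the job is handed in when it is done.

```bash
ls; mkdir -p pics; cat > h.py <<'E'
import numpy as np,cv2
from station import bot, eyes, sensors, hand_in
from scipy.spatial.transform import Rotation as R
def snap(n,f):
    o=sensors.get_obs();im=eyes.read_camera(n);cv2.imwrite('pics/'+f,im);return o,im
E
python3 - <<'E'
from h import *
for n in('side','top','wrist'):
    print(n,{k:(np.round(v,4).tolist() if not isinstance(v,str) else v) for k,v in eyes.camera_info(n).items()})
    o,_=snap(n,n+'0.png')
print({k:np.round(v,3).tolist() for k,v in o.items()})
E
```

```text
nudge.py
pics
station.py
side {'vertical_fov': 42.4654, 'cx': 326.3332, 'cy': 233.2652, 'view': [[-0.7983, -0.6022, -0.0089, 0.5087], [0.4457, -0.6006, 0.6638, -0.315], [-0.4051, 0.526, 0.7479, -1.18], [0.0, 0.0, 0.0, 1.0]]}
top {'vertical_fov': 44.4738, 'cx': 323.0238, 'cy': 243.86, 'view': [[0.0029, -1.0, 0.0008, 0.0283], [0.9965, 0.003, 0.0834, -0.5777], [-0.0834, 0.0005, 0.9965, -1.4819], [0.0, 0.0, 0.0, 1.0]]}
wrist {'vertical_fov': 65.7774, 'cx': 314.8715, 'cy': 233.9151, 'hand_eye': [[0.0008, 0.9629, 0.2697, 0.069], [1.0, -0.0007, -0.0003, 0.0006], [-0.0001, 0.2697, -0.9629, -0.1425], [0.0, 0.0, 0.0, 1.0]]}
{'t': 0.1, 'q': [1.094, 0.478, 0.022, 1.556, -0.011, 1.109, -0.083], 'joint_vel': [0.0, -0.001, -0.001, -0.003, -0.002, 0.001, 0.0], 'joint_torque': [0.004, -59.777, 1.614, -28.196, 0.013, 0.005, -0.0], 'eef_pos': [0.243, -0.629, 0.23], 'tool_rot': [-0.001, 0.983, 0.183, -0.0], 'contact_force': [-0.94, 1.198, -0.416], 'torque': [0.023, -0.008, -0.037], 'grasp_force': 0.0, 'gripper_width': 1.004}
```

View pics/top0.png

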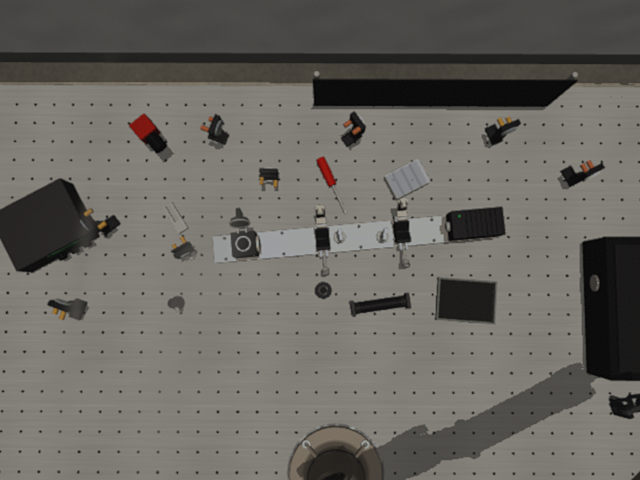

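View pics/side0.png

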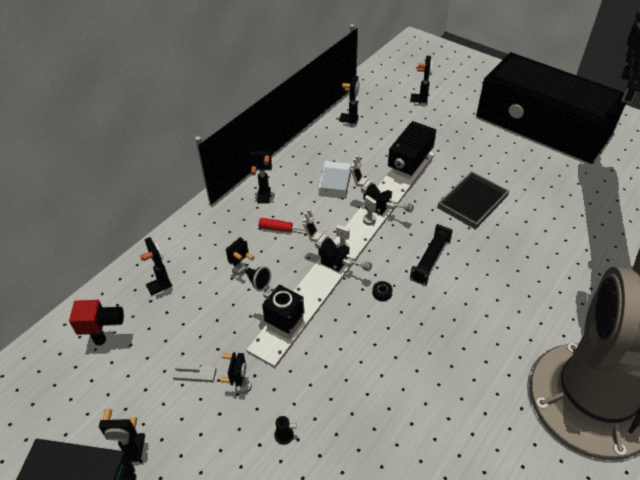

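The top view shows one tube (380,304), targets at (339,236) and (383,235), clamp_2 (322,238), clamp_1 (402,230), the cube (244,243), the tray (466,300), and the power head near clamp_2's bolt (323,290). I'll use clamp_1 for the tube. The side view agrees.

```bash
cat >> h.py <<'E'
def ray(n,px,o=None):
    i=eyes.camera_info(n);f=240/np.tan(np.radians(i['vertical_fov']/2))
    d=np.array([(px[0]-i['cx'])/f,-(px[1]-i['cy'])/f,-1.])
    if n=='wrist':
        T=np.array(i['hand_eye']);q=o['tool_rot'];Rw=R.from_quat([q[1],q[2],q[3],q[0]]).as_matrix()
        return Rw@T[:3,3]+o['eef_pos'],Rw@T[:3,:3]@d
    V=np.array(i['view']);return -V[:3,:3].T@V[:3,3],V[:3,:3].T@d
def atz(n,px,z,o=None):
    c,d=ray(n,px,o);return c+d*(z-c[2])/d[2]
def tri(rs):
    A=np.zeros((3,3));b=np.zeros(3)
    for c,d in rs:
        P=np.eye(3)-np.outer(d,d)/(d@d);A+=P;b+=P@c
    p=np.linalg.solve(A,b);return p
def proj(n,p,o=None):
    i=eyes.camera_info(n);f=240/np.tan(np.radians(i['vertical_fov']/2))
    if n=='wrist':
        T=np.array(i['hand_eye']);q=o['tool_rot'];Rw=R.from_quat([q[1],q[2],q[3],q[0]]).as_matrix()
        c=T[:3,:3].T@(Rw.T@(np.array(p)-o['eef_pos'])-T[:3,3])
    else:
        V=np.array(i['view']);c=V[:3,:3]@p+V[:3,3]
    return np.array([i['cx']+f*c[0]/-c[2],i['cy']-f*c[1]/-c[2]])
E
python3 - <<'E'
from h import *
for k,px,z in [('tube',(380,304),.04),('tL',(339,236),.085),('tR',(383,235),.085),('c1',(402,230),.07),('c2',(322,238),.07),('cube',(244,243),.1),('tray',(466,300),.018),('railL',(215,248),.012),('railR',(446,230),.012),('phead',(323,290),.016)]:
    p=atz('top',px,z);print(k,p.round(3))
E
python3 - <<'E'
import cv2
a=cv2.imread('pics/top0.png')[190:330,200:520];cv2.imwrite('pics/topc.png',cv2.resize(a,(800,350),interpolation=cv2.INTER_CUBIC))
E
```

```text
(no output)
```

View pics/topc.png

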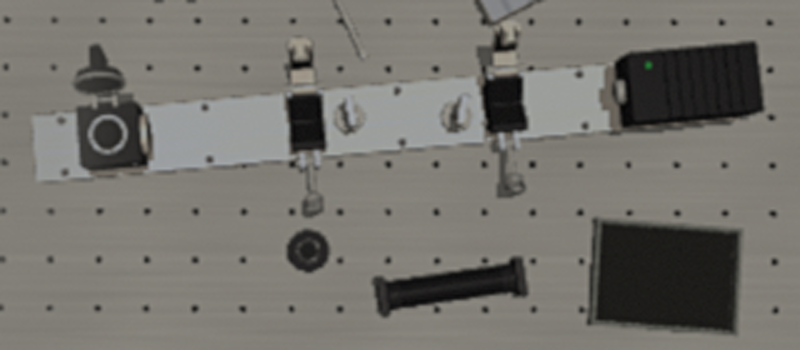

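```bash
python3 nudge.py '0 0 0 0.145 1 | 0 0 0 0.145 1 | 0.0226 -0.0316 -0.0047 0 1 | 0.0226 -0.0316 -0.0047 0 1 | 0.0226 -0.0316 -0.0047 0 1 | 0.0226 -0.0316 -0.0047 0 1 | 0.0226 -0.0316 -0.0047 0 1 | 0.0226 -0.0316 -0.0047 0 1 | 0.0226 -0.0316 -0.0047 0 1 | 0.0226 -0.0316 -0.0047 0 1 | 0.0226 -0.0316 -0.0047 0 1 | 0.0226 -0.0316 -0.0047 0 1 | 0.0226 -0.0316 -0.0047 0 1 | 0.0226 -0.0316 -0.0047 0 1 | 0.0226 -0.0316 -0.0047 0 1 | 0.0226 -0.0316 -0.0047 0 1 | 0.0226 -0.0316 -0.0047 0 1 | 0 0 0 0 1 | 0 0 0 0 1'
python3 - <<'E'
from h import *
import json
o,_=snap('wrist','w1.png');json.dump({k:np.array(o[k]).tolist() for k in('eef_pos','tool_rot','q')},open('w1.json','w'));print(o['q'])
E
```

```text
t: 2.05
eef_pos: [0.5441, -0.1296, 0.3015]
tool_rot: [-0.0, 0.999, 0.04, -0.0]
contact_force: [-0.4, -0.2, 0.6]
gripper_width: 0.998
grasp_force: 0.0
[ 0.29393528  0.23722159 -0.20578947  1.73813395  0.05219992  1.1721571
 -1.41636459]
```

View pics/w1.png

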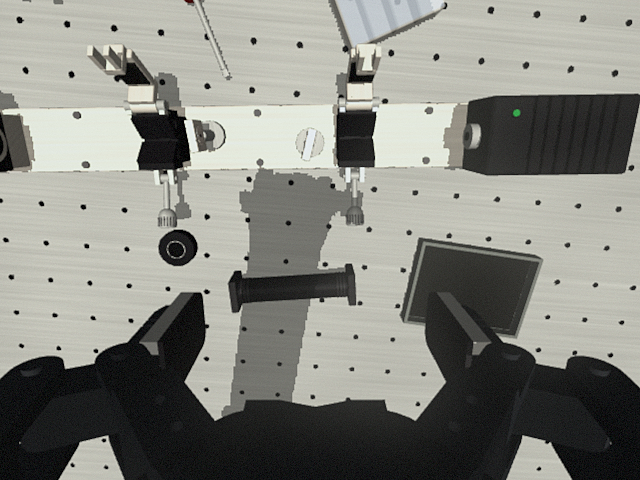

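The view shows the clamp_1 block at (356,137), target R at (309,145), target L at (205,135), the tube at (293,287) and the tray at (470,287). Next I'll take a second view, shifted along +y.

```bash
python3 nudge.py '0 -0.04 0 0 1 | 0 -0.04 0 0 1 | 0 -0.04 0 0 1 | 0 -0.04 0 0 1 | 0 -0.04 0 0 1 | 0 0 0 0 1 | 0 0 0 0 1'
python3 - <<'E'
from h import *
import json
o,_=snap('wrist','w2.png');json.dump({k:np.array(o[k]).tolist() for k in('eef_pos','tool_rot','q')},open('w2.json','w'));print(o['q'])
E
```

```text
t: 2.8
eef_pos: [0.528, 0.0679, 0.3016]
tool_rot: [0.0, 0.999, 0.039, -0.0]
contact_force: [-0.5, -0.6, -0.2]
gripper_width: 1.002
grasp_force: 0.0
[ 0.04214034  0.20047354 -0.33328429  1.78974896  0.07180637  1.16370587
 -1.80585451]
```

View pics/w2.png

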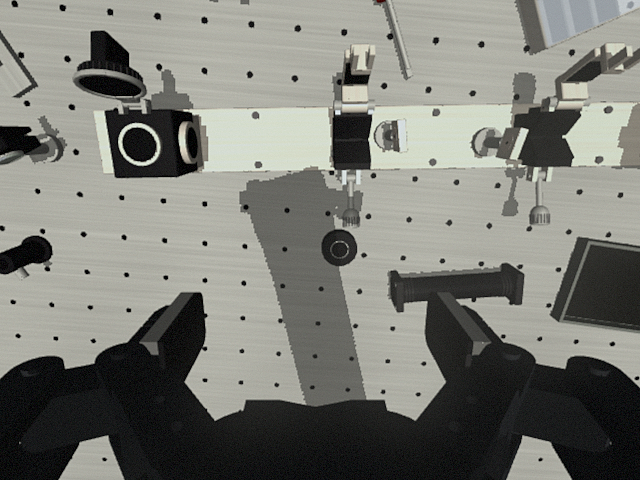

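```bash
python3 - <<'E'
import cv2,numpy as np
a=cv2.imread('pics/w1.png');b=cv2.imread('pics/w2.png')
f=lambda im,x,y,w,h,s:cv2.resize(im[y:y+h,x:x+w],None,fx=s,fy=s,interpolation=cv2.INTER_CUBIC)
def gam(im): return (255*(im/255.)**0.6).astype(np.uint8)
top=np.hstack([f(a,190,90,200,150,2),f(b,380,90,200,150,2)])
bot=np.hstack([f(a,220,255,150,75,2.6667),f(b,380,250,150,75,2.6667)])
cv2.imwrite('pics/m1.png',gam(np.vstack([top,bot])))
E
```

```text
(no output)
```

View pics/m1.png

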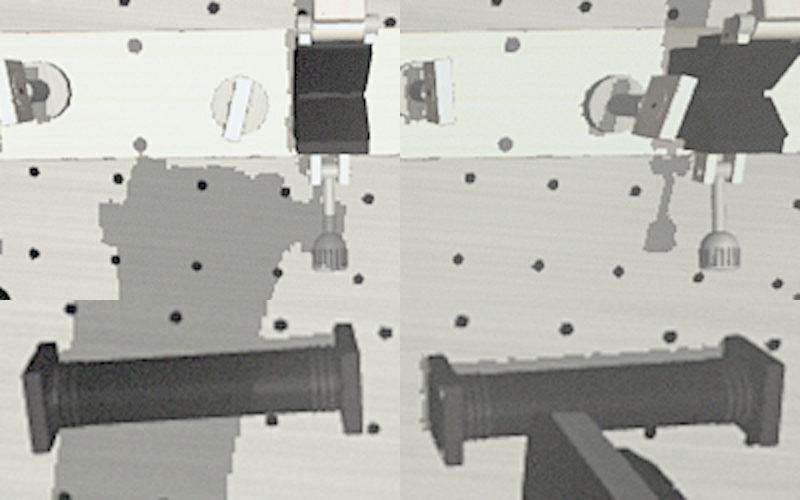

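```bash
cat > m.py <<'E'
from h import *
import json,sys
L=lambda n:{k:np.array(v) for k,v in json.load(open(n+'.json')).items()}
o1,o2=L('w1'),L('w2')
E
python3 - <<'E'
from m import *
P={'tR plate top':((309.5,143.5),(521.5,145)),'tR foot':((310,143.5),(486.5,141.5)),'tR end1':((312.5,127.5),(525,129)),'tR end2':((306,160),(518,162)),
'tL foot':((213,135),(387,135)),'tL plate':((197,136),(402,136)),
'c1 knob':((355,215),(539.5,215)),'c1 pivot':((355,174),(539.5,175)),
'cVl near':((375,138.5),(570,136)),
'tubeL plate topfar':((236,272),(403,274)),'tubeR topfar':((352,264),(521,265)),
'hole':((248,288),(440,290)),
'c1 strap pin':((359,102.5),(553,103))}
for k,(a,b) in P.items():
    r=[ray('wrist',a,o1),ray('wrist',b,o2)];p=tri(r);print(k,p.round(4),(proj('wrist',p,o1)-a).round(1))
for k,px,z in [('railL',(98,110),.012),('railR',(640,103),.012),('rLb',(105,175),.012),('rRb',(640,166),.012)]: print(k,atz('wrist',px,z,o2).round(4))
for k,px,z,o in [('tray',(421,239),.018,o1),('tray',(540,260),.018,o1),('tray',(517,337),.018,o1),('tray',(402,322),.018,o1),('cubeport',(139,144),.1,o2),('tubeL',(246.3,289.9),.035,o1),('tubeR',(345.6,284.6),.035,o1),('tubeL2',(403,282+2),.035,o2),('c1blk',(356,138),.05,o1),('ph',(178,248),.016,o1)]: print(k,atz('wrist',px,z,o).round(4))
E
```

```text
tR plate top [ 0.5995 -0.1206  0.0884] [-0.   0.9]
tR foot [ 0.5988 -0.1202  0.016 ] [-0.  -0.8]
tR end1 [ 0.6141 -0.1222  0.0853] [-0.   0.9]
tR end2 [ 0.5843 -0.1185  0.0925] [-0.   1.2]
tL foot [ 0.5979 -0.0096  0.0075] [0. 0.]
tL plate [ 0.598  -0.0116  0.0736] [0. 0.]
c1 knob [ 0.5286 -0.1746  0.0554] [-0.   0.3]
c1 pivot [ 0.5703 -0.1711  0.0441] [-0.   0.7]
cVl near [ 0.6105 -0.1859  0.0551] [ 0. -1.]
tubeL plate topfar [ 0.4423 -0.0446  0.0325] [-0.   1.1]
tubeR topfar [ 0.4648 -0.1803  0.035 ] [-0.   0.7]
hole [ 0.4496 -0.0686  0.0905] [-0.   1.1]
c1 strap pin [ 0.6429 -0.1671  0.0443] [-0.   0.5]
railL [0.5991 0.3131 0.012 ]
railR [ 0.6537 -0.2822  0.012 ]
rLb [0.5276 0.3106 0.012 ]
rRb [ 0.5866 -0.3038  0.012 ]
tray [ 0.498  -0.2614  0.018 ]
tray [ 0.4834 -0.4099  0.018 ]
tray [ 0.3773 -0.4061  0.018 ]
tray [ 0.3866 -0.2547  0.018 ]
cubeport [0.5722 0.2297 0.1   ]
tubeL [ 0.4228 -0.0579  0.035 ]
tubeR [ 0.4392 -0.1754  0.035 ]
tubeL2 [ 0.4292 -0.0459  0.035 ]
c1blk [ 0.6084 -0.1673  0.05  ]
ph [0.4622 0.0293 0.016 ]
```

```bash
python3 nudge.py '0 0 0 0.1 0.3 | 0 0 0 0.1 0.3 | 0.0187 0.0357 0 0 0.3 | 0.0187 0.0357 0 0 0.3 | 0.0187 0.0357 0 0 0.3 | 0.0187 0.0357 0 0 0.3 | 0.0187 0.0357 0 0 0.3 | 0 0 0.04 0 0.3 | 0 0 0.04 0 0.3 | 0 0 0.04 0 0.3 | 0 0 0.03 0 0.3 | 0 0 0 0 0.3 | 0 0 0 0 0.3'
python3 - <<'E'
from h import *
import json
o,a=snap('wrist','w3.png');json.dump({k:np.array(o[k]).tolist() for k in('eef_pos','tool_rot','q')},open('w3.json','w'));print(o['q'].round(2))
for p in [(.5995,-.1206,.085),(.614,-.1222,.085),(.5846,-.1185,.085)]: print(proj('wrist',p,o).round(1))
E
```

```text
t: 4.15
eef_pos: [0.5992, -0.1216, 0.1522]
tool_rot: [0.0, 0.998, -0.062, -0.0]
contact_force: [0.5, -0.4, 0.8]
gripper_width: 0.304
grasp_force: 0.0
[ 0.24  0.46 -0.18  1.78  0.1   0.91 -1.69]
[312.5 250.5]
[312.2 226.7]
[312.2 274.2]
```

View pics/w3.png

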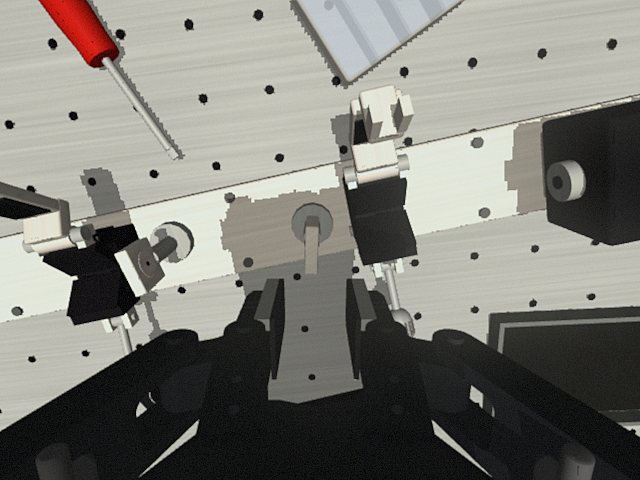

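Target R's plate top is at (312,248), where predicted and centred between the fingers, so I'll descend and grip.

```bash
python3 nudge.py '0.001 0 0.025 0 0.3 | 0 0 0.025 0 0.3 | 0 0 0.025 0 0.3 | 0 0 0.02 0 0.3 | 0 0 0.005 0 0.3 | 0 0 0 0 0.3 | 0 0 0 0 0 | 0 0 0 0 0 | 0 0 0 0 0 | 0 0 0 0 0 | 0 0 0 0 0' 60; python3 nudge.py '0 0 -0.01 0 0 | 0 0 -0.03 0 0 | 0 0 -0.03 0 0 | 0 0 -0.03 0 0 | 0 0 -0.03 0 0 | 0 0 -0.02 0 0 | 0 0 0 0 0'
```

```text
t: 5.3
eef_pos: [0.6021, -0.1199, 0.0539]
tool_rot: [0.0, 0.998, -0.061, 0.002]
contact_force: [-0.5, -0.5, 7.1]
gripper_width: 0.081
grasp_force: 58.8
t: 6.0
eef_pos: [0.6024, -0.1199, 0.206]
tool_rot: [0.0, 0.998, -0.061, 0.003]
contact_force: [-0.9, 1.0, -0.6]
gripper_width: 0.084
grasp_force: 58.5
```

```bash
python3 nudge.py '-0.0171 0.0337 0 0 0 | -0.0171 0.0337 0 0 0 | -0.0171 0.0337 0 0 0 | -0.0171 0.0337 0 0 0 | -0.0171 0.0337 0 0 0 | -0.0171 0.0337 0 0 0 | -0.0171 0.0337 0 0 0 | -0.0171 0.0337 0 0 0 | 0 0 0 0 0 | 0 0 0.04 0 0 | 0 0 0.04 0 0 | 0 0 0.03 0 0 | 0 0 0.02 0 0 | 0 0 0.01 0 0 | 0 0 0 0 0 | 0 0 0 0 0'; python3 nudge.py '0 0 0.003 0 0 | 0 0 0.003 0 0 | 0 0 0 0 0'
```

```text
t: 7.6
eef_pos: [0.4326, -0.3709, 0.0624]
tool_rot: [0.0, 0.998, -0.061, 0.0]
contact_force: [-0.3, -0.1, -1.2]
gripper_width: 0.087
grasp_force: 58.6
t: 7.9
eef_pos: [0.4321, -0.3708, 0.056]
tool_rot: [0.0, 0.998, -0.061, 0.0]
contact_force: [-0.1, 0.6, -1.4]
gripper_width: 0.084
grasp_force: 58.6
```

```bash
python3 nudge.py '0 0 0.003 0 0 | 0 0 0.003 0 0 | 0 0 0 0 0'; python3 nudge.py '0 0 0.0015 0 0 | 0 0 0.0015 0 0 | 0 0 0 0 0 | 0 0 0 0 0'
```

```text
t: 8.2
eef_pos: [0.4318, -0.3705, 0.0493]
tool_rot: [-0.0, 0.998, -0.061, -0.0]
contact_force: [-0.2, 0.3, -0.8]
gripper_width: 0.079
grasp_force: 58.6
t: 8.6
eef_pos: [0.4321, -0.3707, 0.0468]
tool_rot: [-0.0, 0.998, -0.061, -0.0]
contact_force: [-0.1, -0.8, -0.9]
gripper_width: 0.081
grasp_force: 58.6
```

```bash
python3 nudge.py '0 0 0.001 0 0 | 0 0 0 0 0'; python3 nudge.py '0 0 0.0012 0 0 | 0 0 0 0 0 | 0 0 0 0 0'
```

```text
t: 8.8
eef_pos: [0.4322, -0.3708, 0.0459]
tool_rot: [0.0, 0.998, -0.061, 0.0]
contact_force: [0.7, -0.3, 0.0]
gripper_width: 0.087
grasp_force: 58.6
t: 9.1
eef_pos: [0.4323, -0.371, 0.0458]
tool_rot: [0.0, 0.998, -0.061, 0.0]
contact_force: [-2.6, 2.6, 11.1]
gripper_width: 0.08
grasp_force: 59.8
```

```bash
python3 nudge.py '0 0 0 0 0.3 | 0 0 0 0 0.3 | 0 0 -0.02 0 0.3 | 0 0 -0.04 0 0.3 | 0 0 -0.04 0 0.3 | 0 0 -0.03 -0.105 0.3 | 0 0 -0.03 -0.105 0.3 | 0.022 -0.0382 0 0 0.3 | 0.022 -0.0382 0 0 0.3 | 0.022 -0.0382 0 0 0.3 | 0.022 -0.0382 0 0 0.3 | 0.022 -0.0382 0 0 0.3 | 0.022 -0.0382 0 0 0.3 | 0.022 -0.0382 0 0 0.3 | 0.022 -0.0382 0 0 0.3 | 0.022 -0.0382 0 0 0.3 | 0 0 0 0 0.3 | 0 0 0 0 0.3'
python3 - <<'E'
from h import *
import json
o,a=snap('wrist','w4.png');json.dump({k:np.array(o[k]).tolist() for k in('eef_pos','tool_rot','q')},open('w4.json','w'));print(o['q'].round(2),o['eef_pos'])
_,b=snap('top','t4.png')
f=lambda im,x,y,w,h,s:cv2.resize(im[y:y+h,x:x+w],None,fx=s,fy=s,interpolation=cv2.INTER_CUBIC)
cv2.imwrite('pics/w4v.png',np.vstack([f(a,220,120,200,160,4)[:,:800],f(b,420,260,100,75,2.5)[:, :].copy().repeat(1,0) if 0 else np.hstack([f(b,340,230,200,100,4)])])[:1000])
cv2.imwrite('pics/w4v.png',np.vstack([f(a,180,130,266,160,3)[:,:798],np.hstack([f(b,420,265,100,40*1,3),f(b,350,280,166,40,3)])[:120,:798]]))
E
```

```text
t: 10.9
eef_pos: [0.5988, -0.0094, 0.2041]
tool_rot: [-0.0, 0.999, 0.046, -0.0]
contact_force: [0.1, -1.1, 0.3]
gripper_width: 0.3
grasp_force: 0.0
[ 0.14  0.4  -0.29  1.76  0.13  1.01 -1.68] [ 0.59880387 -0.0094332   0.20411623]
```

View pics/w4v.png

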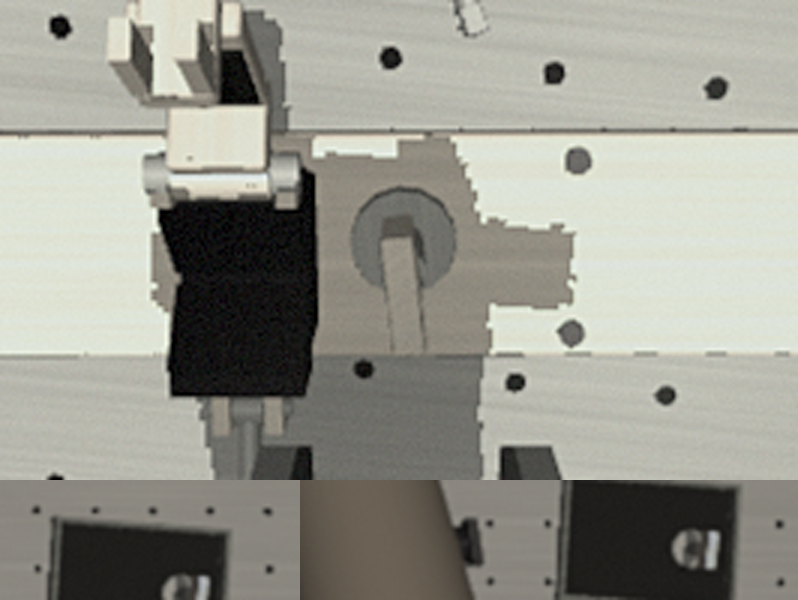

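```bash
python3 - <<'E'
from m import *
o=L('w4');a=atz('wrist',(312.7,209.3),.085,o);b=atz('wrist',(316,246.7),.085,o)
print(a,b,(a+b)/2,np.arctan2(a[1]-b[1],a[0]-b[0]),np.linalg.norm(a-b))
c=(a+b)/2;y=np.arctan2(a[1]-b[1],a[0]-b[0]);d=c-o['eef_pos'];print(d@[np.cos(y),np.sin(y),0],d@[np.sin(y),-np.cos(y),0])
E
```

```text
[ 0.61279198 -0.00701907  0.085     ] [ 0.58494673 -0.0120032   0.085     ] [ 0.59886935 -0.00951113  0.085     ] 0.17711824788675828 0.02828779520294421
5.0726071160082386e-05 8.824639130011772e-05
```

```bash
python3 nudge.py '0 0 0.03 -0.085 0.3 | 0 0 0.04 0 0.3 | 0 0 0.04 0 0.3 | 0 0 0.03 0 0.3 | 0 0 0.01 0 0.3 | 0 0 0 0 0.3 | 0 0 0 0 0 | 0 0 0 0 0 | 0 0 0 0 0 | 0 0 0 0 0 | 0 0 0 0 0' 60; python3 nudge.py '0 0 -0.01 0 0 | 0 0 -0.03 0 0 | 0 0 -0.03 0 0 | 0 0 -0.03 0 0 | 0 0 -0.03 0 0 | 0 0 -0.02 0 0 | -0.0262 0.0313 0 0 0 | -0.0262 0.0313 0 0 0 | -0.0262 0.0313 0 0 0 | -0.0262 0.0313 0 0 0 | -0.0262 0.0313 0 0 0 | -0.0262 0.0313 0 0 0 | -0.0262 0.0313 0 0 0 | -0.0262 0.0313 0 0 0 | 0 0 0 0 0 | 0 0 0 0 0'
```

```text
t: 12.1
eef_pos: [0.5995, -0.0108, 0.0556]
tool_rot: [0.0, 0.996, 0.087, 0.001]
contact_force: [-1.1, -0.3, 5.9]
gripper_width: 0.08
grasp_force: 59.2
t: 13.7
eef_pos: [0.435, -0.2943, 0.205]
tool_rot: [-0.0, 0.996, 0.086, 0.0]
contact_force: [0.2, 0.9, -0.6]
gripper_width: 0.081
grasp_force: 58.7
```

```bash
python3 nudge.py '0 0 0.04 0 0 | 0 0 0.04 0 0 | 0 0 0.04 0 0 | 0 0 0.025 0 0 | 0 0 0.009 0 0 | 0 0 0.002 0 0 | 0 0 0 0 0 | 0 0 0 0 0'; python3 nudge.py '0 0 0.0012 0 0 | 0 0 0 0 0 | 0 0 0 0 0'
```

```text
t: 14.5
eef_pos: [0.4369, -0.2939, 0.0501]
tool_rot: [0.001, 0.996, 0.087, 0.001]
contact_force: [-0.4, -0.2, -1.1]
gripper_width: 0.085
grasp_force: 58.8
t: 14.8
eef_pos: [0.4358, -0.2938, 0.0478]
tool_rot: [0.0, 0.996, 0.087, 0.0]
contact_force: [0.0, 0.1, -1.2]
gripper_width: 0.082
grasp_force: 58.8
```

```bash
python3 nudge.py '0 0 0.0014 0 0 | 0 0 0 0 0 | 0 0 0 0 0.3 | 0 0 0 0 0.3 | 0 0 0 0 0.3 | 0 0 -0.02 0 0.3 | 0 0 -0.04 0 0.3 | 0 0 -0.04 0 0.3 | 0 0 -0.04 0 0.3 | 0 0 -0.04 0 0.3 | 0.0068 -0.034 -0.005 0 0.7 | 0.0068 -0.034 -0.005 0 0.7 | 0.0068 -0.034 -0.005 0 0.7 | 0.0068 -0.034 -0.005 0 0.7 | 0.0068 -0.034 -0.005 0 0.7 | 0 0 0 0 0.7 | 0 0 0 0 0.7'
python3 - <<'E'
from h import *
import json
o,a=snap('wrist','w5.png');json.dump({k:np.array(o[k]).tolist() for k in('eef_pos','tool_rot','q')},open('w5.json','w'));print(o['q'].round(2))
a=(255*(a/255.)**0.5).astype(np.uint8);cv2.imwrite('pics/w5v.png',a)
E
```

```text
t: 16.5
eef_pos: [0.4398, -0.1199, 0.251]
tool_rot: [0.0, 0.996, 0.088, 0.0]
contact_force: [1.0, -0.8, 0.2]
gripper_width: 0.698
grasp_force: 0.0
[ 0.43  0.11 -0.33  2.01  0.04  1.02 -1.31]
```

View pics/w5v.png

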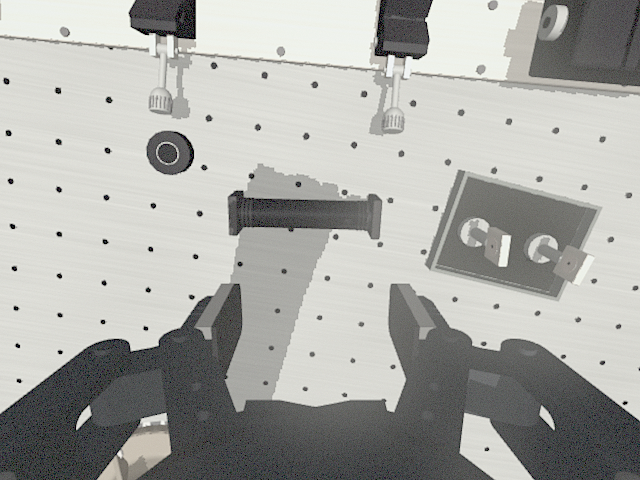

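Both targets are upright in the tray, and the tube's barrel runs from (245,213) to (370,216). I'll fit its axis by threshold.

```bash
python3 - <<'E'
from m import *
o=L('w5');g=cv2.cvtColor(cv2.imread('pics/w5.png'),cv2.COLOR_BGR2GRAY)
sub=g[175:255,215:395];m=(sub<45).astype(np.uint8);n,l,s,c=cv2.connectedComponentsWithStats(m);i=1+s[1:,4].argmax();print(s[i],c[i]+[215,175])
ys,xs=np.nonzero(l==i);cols=range(40,145,8)
pc=[(x+215,175+(ys[xs==x].min()+ys[xs==x].max())/2,np.ptp(ys[xs==x])) for x in cols];print(pc)
k=np.polyfit([p[0] for p in pc],[p[1] for p in pc],1);x0,x1=s[i][0]+215,s[i][0]+215+s[i][2]
A=atz('wrist',(x0,np.polyval(k,x0)),.02,o);B=atz('wrist',(x1,np.polyval(k,x1)),.02,o);print(A,B,np.linalg.norm(A-B))
M=atz('wrist',(x0+x1-1,2*np.polyval(k,(x0+x1)/2)) @ np.diag([.5,.5]),.02,o)
d=A-B;yaw=np.arctan2(-d[0],d[1]);print('yaw',yaw,M)
# knob/pivot clamp1
for k,px,z in [('knob',(393,122),.05),('pivot',(398,65),.044)]: print(k,atz('wrist',px,z,o))
E
```

```text
[  13   16  153   44 3997] [294.47260445 212.95521641]
[(255, np.float64(212.5), np.int64(27)), (263, np.float64(212.5), np.int64(27)), (271, np.float64(212.5), np.int64(27)), (279, np.float64(213.0), np.int64(28)), (287, np.float64(213.0), np.int64(28)), (295, np.float64(213.5), np.int64(27)), (303, np.float64(213.5), np.int64(27)), (311, np.float64(213.5), np.int64(27)), (319, np.float64(214.0), np.int64(28)), (327, np.float64(214.5), np.int64(27)), (335, np.float64(214.5), np.int64(27)), (343, np.float64(214.5), np.int64(27)), (351, np.float64(214.5), np.int64(27)), (359, np.float64(214.5), np.int64(27))]
[ 0.41258188 -0.03477786  0.02      ] [ 0.43646542 -0.19044714  0.02      ] 0.15749078802897684
yaw 0.15223782148916976 [ 0.42441532 -0.11198793  0.02      ]
knob [ 0.52677726 -0.17542883  0.05      ]
pivot [ 0.57401848 -0.16991636  0.044     ]
```

```bash
python3 nudge.py '0 0 0 -0.1406 0.6 | 0 0 0 -0.1406 0.6 | 0 0 0 -0.1406 0.6 | 0 0 0 -0.1406 0.6 | 0 0 0 -0.1406 0.6 | 0 0 0 -0.1406 0.6 | 0 0 0 -0.1406 0.6 | 0 0 0 -0.1406 0.6 | 0 0 0 -0.1406 0.6 | 0 0 0 -0.1406 0.6 | 0 0 0 -0.1406 0.6 | -0.0378 -0.014 0.02 0 0.6 | 0 0 0.03 0 0.6 | 0 0 0.04 0 0.6 | 0 0 0 0 0.6 | 0 0 0 0 0.6'
python3 - <<'E'
from m import *
o,a=snap('wrist','w6.png');q=o['tool_rot'];print(o['q'].round(2),'yaw',2*np.arctan2(q[2],q[1]))
c=np.array([.4244,-.112,.02]);u=np.array([-.1516,.9884,0])
for s in(-.066,-.03,0,.03,.066): print(s,proj('wrist',c+u*s,o).round(1))
cv2.imwrite('pics/w6v.png',(255*(a/255.)**0.5).astype(np.uint8))
E
```

```text
t: 18.15
eef_pos: [0.4311, -0.1604, 0.161]
tool_rot: [-0.001, 0.653, 0.758, -0.0]
contact_force: [0.1, -0.8, 0.2]
gripper_width: 0.6
grasp_force: 0.0
[ 0.57  0.24 -0.4   2.1   0.13  0.82  0.24] yaw 1.7191188326493545
-0.066 [315.1 240.9]
-0.03 [315.  196.1]
0 [314.8 156.5]
0.03 [314.7 114.4]
0.066 [314.5  60.6]
```

View pics/w6v.png

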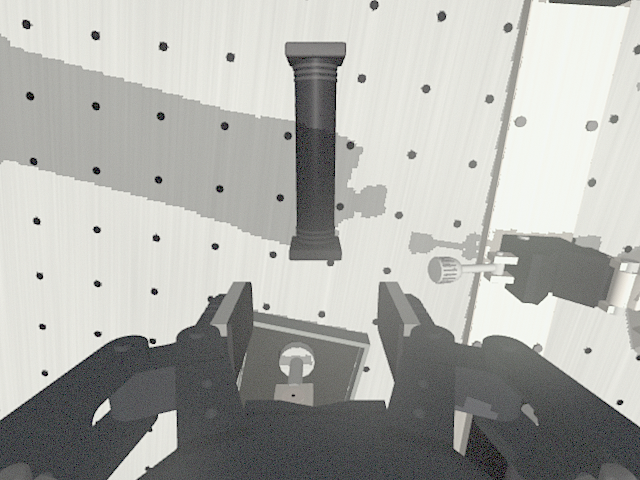

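The tube sits at column 316, where predicted. I'll descend and grip it.

```bash
python3 nudge.py '0 0 0.04 0 0.6 | 0 0 0.04 0 0.6 | 0 0 0.04 0 0.6 | 0 0 0.025 0 0.6 | 0 0 0.009 0 0.6 | 0 0 0 0 0.6 | 0 0 0 0 0.3 | 0 0 0 0 0 | 0 0 0 0 0 | 0 0 0 0 0 | 0 0 0 0 0 | 0 0 0 0 0' 100;  python3 nudge.py '0 0 -0.005 0 0 | 0 0 -0.03 0 0 | 0 0 -0.03 0 0 | 0 0 -0.03 0 0 | 0 0 -0.03 0 0 | 0 0 -0.025 0 0 | 0 0 0 0 0 | 0 0 0 0 0'
```

```text
t: 19.4
eef_pos: [0.4331, -0.1603, 0.0093]
tool_rot: [0.002, 0.652, 0.758, 0.001]
contact_force: [-2.6, 0.4, 9.8]
gripper_width: 0.31
grasp_force: 97.9
t: 20.2
eef_pos: [0.4316, -0.16, 0.1579]
tool_rot: [0.001, 0.652, 0.758, 0.0]
contact_force: [0.2, -0.3, -1.8]
gripper_width: 0.317
grasp_force: 98.8
```

```bash
python3 nudge.py '0 0 0 0.055 0 | -0.0121 0.0295 0 0 0 | -0.0121 0.0295 0 0 0 | -0.0121 0.0295 0 0 0 | -0.0121 0.0295 0 0 0 | -0.0121 0.0295 0 0 0 | -0.0121 0.0295 0 0 0 | 0 0 0 0 0 | 0 0 0 0 0'
python3 - <<'E'
from m import *
o,a=snap('wrist','w7.png');q=o['tool_rot'];y=2*np.arctan2(q[2],q[1]);print('yaw',y,o['eef_pos'],o['grasp_force'],o['gripper_width'])
_,b=snap('side','s7.png')
u=np.array([np.cos(y),np.sin(y),0]);e=o['eef_pos']+[0,0,.0107]
print([proj('wrist',e+u*s,o).round(1).tolist() for s in(0,.048,.114)])
ga=lambda a:(255*(a/255.)**0.5).astype(np.uint8)
cv2.imwrite('pics/w7v.png',np.hstack([ga(a)[0:360,160:560],cv2.resize(ga(b)[130:270,300:456],(400,360))]))
E
```

```text
t: 21.1
eef_pos: [0.6136, -0.2148, 0.155]
tool_rot: [-0.002, 0.673, 0.74, -0.001]
contact_force: [-1.0, 0.3, -1.7]
gripper_width: 0.313
grasp_force: 99.0
yaw 1.6656332896241932 [ 0.613634   -0.21484323  0.15500878] 98.96419644355774 0.31326579979171215
[[312.1, 309.9], [311.9, 187.5], [311.6, -25.6]]
```

View pics/w7v.png

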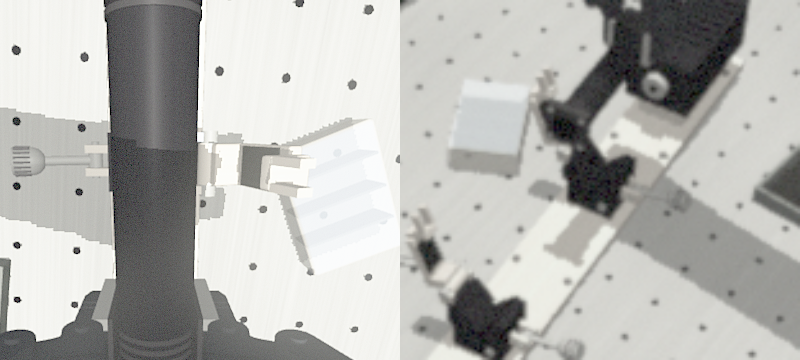

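```bash
cat >> m.py <<'E'
def cl(c,yaw,x,y,z): 
    return np.array([c[0]+x*np.cos(yaw)-y*np.sin(yaw),c[1]+x*np.sin(yaw)+y*np.cos(yaw),z+.012])
C1=(.610,-.168);YW=.093
E
python3 - <<'E'
from m import *
o=sensors.get_obs()
for k,p in {'pivot':(-.04,0,.032),'ear+y':(-.04,.01,.036),'ear-y':(-.04,-.01,.036),'hinge':(.032,0,.06),'h+':(.032,.012,.065),'h-':(.032,-.012,.065),'lug1.9':(.032-.071*np.cos(1.9),0,.06+.071*np.sin(1.9)),'lug2.15':(.032-.071*np.cos(2.15),0,.06+.071*np.sin(2.15)),'knob1.4':(-.04-.046*np.sin(1.4),0,.032+.046*np.cos(1.4))}.items(): print(k,(proj('wrist',cl(C1,YW,*p),o)-[160,0]).round(1))
E
```

```text
pivot [ 97.  162.2]
ear+y [ 95.5 147.2]
ear-y [ 96.7 177.8]
hinge [209.4 166.3]
h+ [211.4 146.2]
h- [209.7 187.4]
lug1.9 [284.7 181. ]
lug2.15 [314.5 178.9]
knob1.4 [ 26.1 162.9]
```

```bash
python3 nudge.py '0 0.001 0.03 0 0 | 0 0 0.03 0 0 | 0 0 0.02 0 0 | 0 0 0.007 0 0 | 0 0 0 0 0 | 0 0 0 0 0';python3 nudge.py '0 0 0.003 0 0 | 0 0 0.003 0 0 | 0 0 0 0 0'
```

```text
t: 21.8
eef_pos: [0.616, -0.2153, 0.0712]
tool_rot: [0.001, 0.673, 0.74, 0.0]
contact_force: [0.0, -0.4, -0.3]
gripper_width: 0.312
grasp_force: 99.0
t: 22.1
eef_pos: [0.6155, -0.2152, 0.0641]
tool_rot: [0.0, 0.673, 0.74, -0.0]
contact_force: [-0.2, -0.0, -1.7]
gripper_width: 0.316
grasp_force: 99.0
```

```bash
python3 nudge.py '0 0 0.002 0 0 | 0 0 0.002 0 0 | 0 0 0 0 0';python3 nudge.py '0 0 0.0015 0 0 | 0 0 0 0 0 | 0 0 0 0 0'
```

```text
t: 22.4
eef_pos: [0.6157, -0.2155, 0.0606]
tool_rot: [0.0, 0.673, 0.74, -0.0]
contact_force: [-2.9, -0.4, 5.0]
gripper_width: 0.315
grasp_force: 99.9
t: 22.7
eef_pos: [0.6158, -0.2156, 0.06]
tool_rot: [0.0, 0.673, 0.74, -0.0]
contact_force: [-5.2, -0.5, 10.9]
gripper_width: 0.313
grasp_force: 100.6
```

```bash
python3 nudge.py '0 -0.002 0 0 0 | 0 0 0 0 0 | 0 0 0 0 0';python3 nudge.py '0 0 0.001 0 0 | 0 0 0 0 0 | 0 0 0 0 0'
```

```text
t: 23.0
eef_pos: [0.6138, -0.2157, 0.0589]
tool_rot: [0.0, 0.673, 0.74, -0.0]
contact_force: [-2.0, -0.2, 4.7]
gripper_width: 0.316
grasp_force: 99.3
t: 23.3
eef_pos: [0.6139, -0.2159, 0.0584]
tool_rot: [0.0, 0.673, 0.74, -0.0]
contact_force: [-3.0, -0.8, 8.8]
gripper_width: 0.317
grasp_force: 100.2
```

```bash
python3 nudge.py '0 0 0 0 0.5 | 0 0 0 0 0.5 | 0 0 0 0 0.5 | 0 0 -0.03 0 0.5 | 0 0 -0.05 0 0.5 | 0 0 -0.05 0 0.5 | 0 0 -0.05 0 0.5 | 0 0 0 0.143 0.5 | 0 0 0 0.143 0.5 | 0 0 0 0.143 0.5 | 0 0 0 0.143 0.5 | 0 0 0 0.143 0.5 | 0 0 0 0.143 0.5 | 0 0 0 0.143 0.5 | 0 0 0 0.143 0.5 | 0 0 0 0.143 0.5 | 0 0 0 0.143 0.5 | 0 0 0 0.143 0.5 | -0.005 -0.026 0 0 0.5 | -0.005 -0.026 0 0 0.5'; python3 nudge.py '0 0 0 0 0.5 | 0 0 0 0 0.5'
python3 - <<'E'
from m import *
o,a=snap('wrist','w8.png');q=o['tool_rot'];y=2*np.arctan2(q[2],q[1]);print('yaw',y,o['q'].round(2))
json.dump({k:np.array(o[k]).tolist() for k in('eef_pos','tool_rot','q')},open('w8.json','w'))
print('tubeends',[proj('wrist',cl(C1,YW,*p),o).round(1).tolist() for p in [(0,0,.073),(-.02,.075,.078),(.02,.075,.078),(-.02,-.075,.078),(.02,-.075,.078)]])
cc=C1
for t in(1.8,1.9,2.,2.1):print('lug',t,[proj('wrist',cl(cc,YW,.032-r*np.cos(t),s,.06+r*np.sin(t)),o).round(1).tolist() for r,s in((.078,.008),(.078,-.008))])
cv2.imwrite('pics/w8v.png',np.vstack([(255*(a/255.)**0.5).astype(np.uint8)]))
E
```

```text
t: 25.3
eef_pos: [0.5986, -0.1645, 0.2369]
tool_rot: [0.0, 0.999, 0.045, -0.0]
contact_force: [-0.3, -0.1, 0.8]
gripper_width: 0.501
grasp_force: 0.0
t: 25.5
eef_pos: [0.5989, -0.164, 0.2374]
tool_rot: [0.0, 0.999, 0.047, -0.0]
contact_force: [-0.1, -0.3, -0.4]
gripper_width: 0.498
grasp_force: 0.0
yaw 0.09393173534706983 [ 0.22  0.38 -0.07  1.68  0.03  1.08 -1.33]
tubeends [[320.4, 205.2], [227.7, 230.6], [224.5, 181.1], [413.1, 230.8], [416.8, 181.4]]
lug 1.8 [[309.3, 144.9], [335.6, 145.0]]
lug 1.9 [[309.4, 132.1], [335.7, 132.2]]
lug 2.0 [[309.4, 119.8], [335.6, 119.8]]
lug 2.1 [[309.4, 108.2], [335.5, 108.2]]
```

View pics/w8v.png

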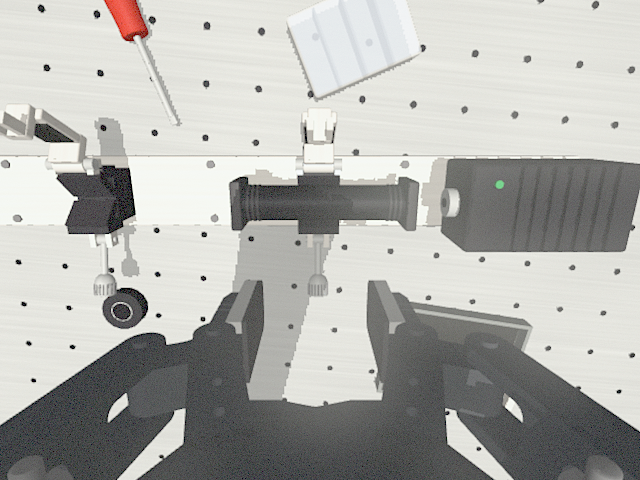

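The tube is seated but about 3.5 mm towards -y (ends at columns 231 and 417, block middle 319.5). I'll pinch its +y plate and slide it.

```bash
python3 nudge.py '0.005 -0.0315 0 0 0.3 | 0.005 -0.0315 0 0 0.3 | 0 0 0.04 0 0.3 | 0 0 0.04 0 0.3 | 0 0 0.04 0 0.3 | 0 0 0.02 0 0.3 | 0 0 0.005 0 0.3 | 0 0 0 0 0.3 | 0 0 0 0 0.3' 20; python3 nudge.py '0 0 0.003 0 0.25 | 0 0 0.002 0 0.25 | 0 0 0 0 0.25 | 0 0 0 0 0 | 0 0 0 0 0 | 0 0 0 0 0 | 0 0 0 0 0 | 0 0 0 0 0'
```

```text
t: 26.45
eef_pos: [0.6042, -0.1016, 0.0938]
tool_rot: [0.0, 0.999, 0.046, 0.001]
contact_force: [0.3, 0.3, 0.0]
gripper_width: 0.297
grasp_force: 0.0
t: 27.25
eef_pos: [0.6031, -0.1007, 0.0876]
tool_rot: [-0.0, 0.999, 0.046, 0.0]
contact_force: [0.6, 1.0, 1.6]
gripper_width: 0.09
grasp_force: 20.7
```

```bash
python3 nudge.py '0 -0.0013 0 0 0 | 0 -0.0013 0 0 0 | 0 -0.0013 0 0 0 | 0 0 0 0 0 | 0 0 0 0 0'; python3 nudge.py '0 0 0 0 0.25 | 0 0 0 0 0.25 | 0 0 0 0 0.25 | 0 0 -0.02 0 0.25 | 0 0 -0.04 0 0.5 | 0 0 -0.05 0 0.5 | 0 0 -0.04 0 0.5 | -0.005 0.033 0 0 0.5 | -0.005 0.033 0 0 0.5 | 0 0 0 0 0.5 | 0 0 0 0 0.5'
python3 - <<'E'
from m import *
o,a=snap('wrist','w9.png')
json.dump({k:np.array(o[k]).tolist() for k in('eef_pos','tool_rot','q')},open('w9.json','w'))
g=cv2.cvtColor(a,cv2.COLOR_BGR2GRAY)
p=proj('wrist',cl((.610,-.1668),YW,0,0,.078),o);print(o['eef_pos'],p)
r=g[int(p[1])-8:int(p[1])+8].mean(0);print('dark cols',[i for i in range(200,450) if (r[i]<70)!=(r[i-1]<70)])
for row in(int(p[1])+28,int(p[1])+24):r=g[row-2:row+2].mean(0);print(row,'blk',[i for i in range(270,370) if (r[i]<70)!=(r[i-1]<70)])
for C in((.610,-.1668),):print([proj('wrist',cl(C,YW,x,y,z),o).round(1).tolist() for x,y,z in((0,.075,.078),(0,-.075,.078),(-.022,.018,.06),(-.022,-.018,.06))])
cv2.imwrite('pics/w9v.png',cv2.resize((255*(a/255.)**0.5).astype(np.uint8)[80:320,200:460],None,fx=2.4,fy=2.4))
E
```

```text
t: 27.75
eef_pos: [0.6027, -0.0969, 0.0875]
tool_rot: [-0.0, 0.999, 0.046, 0.0]
contact_force: [-0.2, -0.6, 0.2]
gripper_width: 0.091
grasp_force: 20.6
t: 28.85
eef_pos: [0.5984, -0.1645, 0.2374]
tool_rot: [-0.0, 0.999, 0.045, -0.0]
contact_force: [-0.8, 0.1, 0.1]
gripper_width: 0.501
grasp_force: 0.0
[ 0.59839367 -0.16445568  0.23735876] [318.54212319 205.49123126]
dark cols [227, 387, 388, 391, 393, 396, 398, 404, 412, 413, 442, 446]
233 blk [298, 311, 312, 324, 330, 334]
229 blk [298, 338]
[[224.1, 205.7], [413.0, 205.3], [297.3, 226.7], [339.3, 226.6]]
```

View pics/w9v.png

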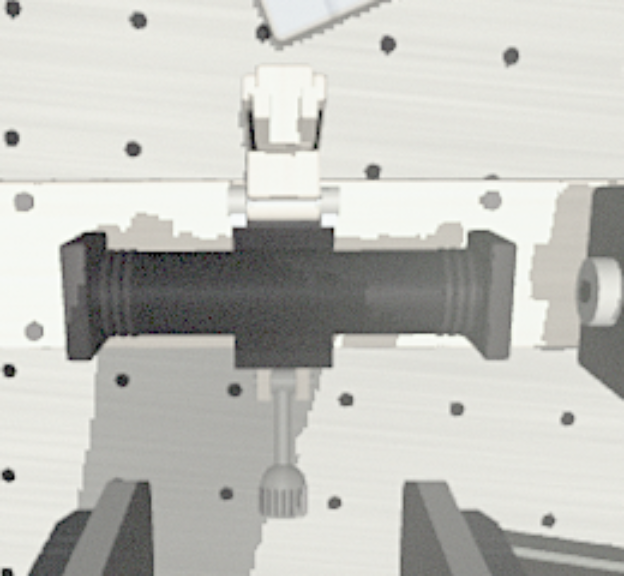

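Tube is now centred (columns 227–413, block 298–338). Now I need the strap angle, so I'll compare the predicted fork points with the stored views.

```bash
cat >> m.py <<'E'
C1=(.610,-.1668)
def st(C,t,r,y,n): # strap frame point: r along, n closed-up
    return cl(C,YW,.032-r*np.cos(t)+n*np.sin(t),y,.06+r*np.sin(t)+n*np.cos(t))
E
python3 - <<'E'
from m import *
o3=L('w3');o9=L('w9')
for t in(1.85,2.,2.15):
    for nm,r,n in(('tipU',.078,.006),('tipL',.078,-.002),('rootL',.060,-.002)):
        print(t,nm,[proj('wrist',st(C1,t,r,s,n),o).round().tolist() for o in(o3,o9) for s in(.008,-.008)])
g=cv2.cvtColor(cv2.imread('pics/w9.png'),cv2.COLOR_BGR2GRAY)[102:166:2,294:346]
for i,r in enumerate(g):print(102+2*i,''.join(' .:-=+*#%@'[min(9,v*10//256)] for v in r))
E
```

```text
1.85 tipU [[373.0, 121.0], [415.0, 112.0], [306.0, 127.0], [333.0, 127.0]]
1.85 tipL [[378.0, 141.0], [419.0, 132.0], [306.0, 141.0], [333.0, 141.0]]
1.85 rootL [[373.0, 152.0], [410.0, 143.0], [307.0, 148.0], [331.0, 148.0]]
2.0 tipU [[367.0, 93.0], [407.0, 84.0], [306.0, 109.0], [333.0, 109.0]]
2.0 tipL [[371.0, 112.0], [412.0, 103.0], [306.0, 122.0], [333.0, 122.0]]
2.0 rootL [[369.0, 132.0], [405.0, 123.0], [307.0, 134.0], [331.0, 134.0]]
2.15 tipU [[360.0, 69.0], [400.0, 60.0], [306.0, 93.0], [332.0, 93.0]]
2.15 tipL [[365.0, 86.0], [405.0, 76.0], [306.0, 104.0], [332.0, 104.0]]
2.15 rootL [[364.0, 113.0], [400.0, 105.0], [307.0, 121.0], [331.0, 121.0]]<stdin>:7: RuntimeWarning: overflow encountered in scalar multiply
Traceback (most recent call last):
OverflowError: Python integer 256 out of bounds for uint8
```

```bash
python3 nudge.py '0.0374 0.0016 0 0 0.45 | 0.0374 0.0016 0 0 0.45 | 0 0 0.04 0 0.45 | 0 0 0.04 0 0.45 | 0 0 0.025 0 0.45 | 0 0 0.0085 0 0.45 | 0 0 0 0 0.45 | 0 0 0 0 0.45' 30; python3 nudge.py '0 0 0 0 0 | 0 0 0 0 0 | 0 0 0 0 0 | 0 0 0 0 0 | 0 0 0 0 0'
```

```text
t: 29.7
eef_pos: [0.6747, -0.1594, 0.1256]
tool_rot: [0.0, 0.999, 0.047, 0.001]
contact_force: [0.8, 0.0, -0.4]
gripper_width: 0.45
grasp_force: 0.0
t: 30.2
eef_pos: [0.6752, -0.1597, 0.1258]
tool_rot: [0.0, 0.999, 0.046, 0.002]
contact_force: [1.8, 0.8, 6.9]
gripper_width: 0.175
grasp_force: 30.7
```

```bash
python3 nudge.py '-0.0134 0 -0.0045 0 0 | -0.014 0 -0.0019 0 0 | -0.0142 0 0.001 0 0 | -0.0136 0 0.0038 0 0 | -0.0127 0 0.0065 0 0 | 0 0 0 0 0'; python3 nudge.py '-0.0111 0 0.0088 0 0 | -0.0091 0 0.0108 0 0 | -0.0068 0 0.0125 0 0 | 0 0 0 0 0 | 0 0 0 0 0'
```

```text
t: 30.8
eef_pos: [0.6055, -0.1663, 0.1207]
tool_rot: [0.0, 0.999, 0.046, 0.001]
contact_force: [-2.6, 0.5, 10.8]
gripper_width: 0.175
grasp_force: 34.5
t: 31.3
eef_pos: [0.5782, -0.1688, 0.0871]
tool_rot: [-0.0, 0.999, 0.046, -0.001]
contact_force: [-3.3, 0.0, 0.9]
gripper_width: 0.176
grasp_force: 34.9
```

```bash
python3 nudge.py '-0.0042 0 0.0135 0 0 | -0.0014 0 0.011 0 0 | 0 0 0 0 0 | 0 0 0 0 0'; python3 nudge.py '0 0 0.002 0 0 | 0 0 0 0 0 | 0 0 0 0 0'
```

```text
t: 31.7
eef_pos: [0.5735, -0.1694, 0.0658]
tool_rot: [0.0, 0.999, 0.046, -0.0]
contact_force: [-12.5, 3.3, 29.1]
gripper_width: 0.175
grasp_force: 57.1
t: 32.0
eef_pos: [0.5735, -0.1694, 0.0655]
tool_rot: [0.0, 0.999, 0.046, -0.0]
contact_force: [-19.1, 4.7, 44.0]
gripper_width: 0.179
grasp_force: 65.0
```

```bash
python3 nudge.py '0 0 -0.002 0 0 | 0 0 0 0 0.35 | 0 0 0 0 0.35 | 0 0 0 0 0.35 | 0 0 -0.03 0 0.35 | 0 0 -0.04 0 0.35 | 0 0 -0.04 0 0.35 | 0 0 -0.04 0 0.35 | 0 0 0 0 0.35 | 0 0 0 0 0.35'
python3 - <<'E'
from m import *
o9=L('w9');o5=L('w5');o=sensors.get_obs();a=eyes.read_camera('wrist');cv2.imwrite('pics/w10.png',a)
json.dump({k:np.array(o[k]).tolist() for k in('eef_pos','tool_rot','q')},open('w10.json','w'))
for t in(1.2,1.3,1.4,1.5,1.6):
    print(t,[proj('wrist',cl(C1,YW,-.04-r*np.sin(t),0,.032+r*np.cos(t)),oo).round(1).tolist() for oo in(o9,o5,o1,o2,o) for r in(.032,.053)])
print('strap',[(n,proj('wrist',p,o).round(0).tolist()) for n,p in dict(tipu=cl(C1,YW,-.046,.008,.066),tipd=cl(C1,YW,-.046,-.008,.066),top1=cl(C1,YW,-.012,.012,.081),top2=cl(C1,YW,.012,-.012,.081)).items()])
p=proj('wrist',cl(C1,YW,-.03,0,.066),o).astype(int);g=cv2.cvtColor(a,cv2.COLOR_BGR2GRAY).astype(int)
print(p);r0,c0=p[1]-70,p[0]-36
for i in range(r0,r0+140,3):print(i,''.join(' .:-=+*#%@'[min(9,v*10//256)] for v in g[i,c0:c0+72:2]),c0)
E
```

```text
t: 33.0
eef_pos: [0.5744, -0.1694, 0.2138]
tool_rot: [0.0, 0.999, 0.046, 0.001]
contact_force: [0.1, 0.9, 0.2]
gripper_width: 0.346
grasp_force: 0.0
1.2 [[318.1, 271.8], [318.2, 294.5], [395.6, 105.1], [394.3, 128.6], [355.0, 204.3], [355.5, 223.9], [541.1, 203.8], [542.6, 223.4], [314.9, 255.9], [314.9, 280.6]]
1.3 [[318.1, 271.6], [318.1, 293.9], [394.7, 106.6], [392.8, 130.6], [354.7, 204.7], [354.9, 224.3], [539.3, 204.2], [539.6, 223.8], [314.9, 255.9], [314.9, 280.2]]
1.4 [[318.1, 271.1], [318.1, 292.7], [393.9, 107.6], [391.4, 132.0], [354.4, 204.8], [354.4, 224.2], [537.5, 204.3], [536.6, 223.7], [314.9, 255.5], [314.9, 279.1]]
1.5 [[318.0, 270.3], [318.0, 291.0], [393.1, 108.3], [390.2, 132.7], [354.1, 204.6], [353.9, 223.6], [535.8, 204.1], [533.8, 223.1], [314.9, 254.7], [314.9, 277.5]]
1.6 [[318.0, 269.1], [318.0, 288.9], [392.3, 108.6], [389.0, 132.8], [353.8, 204.1], [353.4, 222.5], [534.1, 203.6], [531.1, 222.0], [314.9, 253.6], [314.9, 275.4]]
strap [('tipu', [305.0, 236.0]), ('tipd', [325.0, 236.0]), ('top1', [298.0, 196.0]), ('top2', [332.0, 162.0])]
[314 216]
146 @
[... 1409 characters left out ...]
===+==========*###### 278
242 ==================+==========%###### 278
245 ==================+==========%#####% 278
248 ==================+==========%###### 278
251 ================+=+========#%######% 278
254 =======+==========+======+=#######%# 278
257 =================-==-=====*######### 278
260 ===============--==----===####%#%#%# 278
263 ==============-=======--==%#%##%#### 278
266 ==============-===+===--=%########## 278
269 =============:---=-=-=-:*#####%#%%%# 278
272 ====-  -+=+=+:---=-=:=-:#%%%%%%%%%## 278
275 =====  -=====:---=:+:=-:#%%%%=.+%%## 278
278 ============+:=--=-=-=-.####*...%%## 278
281 :======================*%###%#*%#### 278
284 .+==================#%%%%%#%%%%%%%## 278
```

The strap is fully down (fork tips at row 237, predicted 236) and the bolt is at about 1.3 rad. I'll go to the knob.

```bash
python3 nudge.py '-0.0253 0.0003 0 0 0.35 | -0.0253 0.0003 0 0 0.35 | 0 0 0.04 0 0.35 | 0 0 0.04 0 0.35 | 0 0 0.04 0 0.35 | 0 0 0.04 0 0.35 | 0 0 0.01 0 0.35 | 0 0 0 0 0.35 | 0 0 0 0 0.35' 40; python3 nudge.py '0 0 0 0 0 | 0 0 0 0 0 | 0 0 0 0 0 | 0 0 0 0 0 | 0 0 0 0 0'
```

```text
t: 33.95
eef_pos: [0.5239, -0.1747, 0.0434]
tool_rot: [0.0, 0.999, 0.046, 0.0]
contact_force: [0.9, -0.9, 0.4]
gripper_width: 0.35
grasp_force: 0.0
t: 34.45
eef_pos: [0.524, -0.1741, 0.0432]
tool_rot: [0.0, 0.999, 0.046, 0.001]
contact_force: [1.0, 3.3, 2.7]
gripper_width: 0.189
grasp_force: 39.1
```

```bash
python3 nudge.py '0.0033 0 -0.0086 0 0 | 0.005 0 -0.0077 0 0 | 0.0064 0 -0.0066 0 0 | 0.0075 0 -0.0052 0 0 | 0 0 0 0 0'; python3 nudge.py '0.0085 0 -0.0035 0 0 | 0.009 0 -0.0019 0 0 | 0.0 0 -0.0 0 0 | 0 0 0 0 0'
```

```text
t: 34.95
eef_pos: [0.545, -0.1722, 0.0713]
tool_rot: [-0.0, 0.999, 0.046, -0.001]
contact_force: [-5.0, 4.3, 2.2]
gripper_width: 0.189
grasp_force: 39.7
t: 35.35
eef_pos: [0.562, -0.1705, 0.0763]
tool_rot: [-0.0, 0.999, 0.046, -0.001]
contact_force: [-3.1, 3.6, 1.9]
gripper_width: 0.188
grasp_force: 40.3
```

```bash
python3 nudge.py '0.0045 0 -0.0002 0 0 | 0.002 0 0 0 0 | 0 0 0 0 0'; python3 nudge.py '0.002 0 0 0 0 | 0 0 0 0 0 | 0 0 0 0 0'
```

```text
t: 35.65
eef_pos: [0.5663, -0.1701, 0.0762]
tool_rot: [-0.0, 0.999, 0.046, -0.003]
contact_force: [-9.7, 4.4, 5.9]
gripper_width: 0.188
grasp_force: 40.3
t: 35.95
eef_pos: [0.5698, -0.1698, 0.0764]
tool_rot: [-0.0, 0.999, 0.046, -0.002]
contact_force: [-5.2, 4.6, 2.6]
gripper_width: 0.183
grasp_force: 40.4
```

```bash
python3 nudge.py '0.002 0 0 0 0 | 0 0 0 0 0 | 0 0 0 0 0'; python3 nudge.py '0.002 0 0 0 0 | 0 0 0 0 0 | 0 0 0 0 0'
```

```text
t: 36.25
eef_pos: [0.5716, -0.1696, 0.0763]
tool_rot: [-0.0, 0.999, 0.046, -0.002]
contact_force: [-5.6, 3.5, 2.0]
gripper_width: 0.182
grasp_force: 41.1
t: 36.55
eef_pos: [0.5733, -0.1695, 0.0764]
tool_rot: [-0.0, 0.999, 0.046, -0.002]
contact_force: [-6.4, 3.4, 5.3]
gripper_width: 0.187
grasp_force: 41.1
```

```bash
python3 nudge.py '0.002 0 0 0 0 | 0 0 0 0 0 | 0 0 0 0 0'; python3 nudge.py '0.002 0 0 0 0 | 0 0 0 0 0 | 0 0 0 0 0'
python3 - <<'E'
from m import *
o=sensors.get_obs();a=eyes.read_camera('wrist');cv2.imwrite('pics/w11.png',a);g=cv2.cvtColor(a,cv2.COLOR_BGR2GRAY).astype(int)
for x,y,z in((-.04,0,.085),(-.049,0,.085),(-.031,0,.085),(-.046,.008,.066),(-.046,-.008,.066),(-.028,.008,.066)):print((x,y),proj('wrist',cl(C1,YW,x,y,z),o).round(1))
p=proj('wrist',cl(C1,YW,-.04,0,.085),o).astype(int);r0,c0=p[1]-70,p[0]-60
for i in range(r0,min(r0+140,479),4):print(i,''.join(' .:-=+*#%@'[min(9,v*10//256)] for v in g[i,c0:c0+120:2]),c0)
E
```

```text
t: 36.85
eef_pos: [0.5742, -0.1694, 0.0762]
tool_rot: [-0.0, 0.999, 0.046, -0.003]
contact_force: [-9.1, 3.5, 6.1]
gripper_width: 0.17
grasp_force: 39.0
t: 37.15
eef_pos: [0.5742, -0.1693, 0.076]
tool_rot: [-0.001, 0.999, 0.046, -0.005]
contact_force: [-15.8, 3.6, 11.3]
gripper_width: 0.172
grasp_force: 39.5
(-0.04, 0) [315.9 336.8]
(-0.049, 0) [315.9 357.9]
(-0.031, 0) [315.9 314.8]
(-0.046, 0.008) [296.9 324.8]
(-0.046, -0.008) [334.8 324.8]
(-0.028, 0.008) [296.3 285.5]
266 =========-  ..+****++*+++++++++++++++++*++++++-....+======== 255
270 =========- . .+****+***+++++*+++++++*+**++++++:....====##### 255
274 ========== .. ++**+++*++++++*++++++++++*++++++:...:===*##### 255
278 ===========  :++***+*++++++++++*++++++++++++++-=====+=###### 255
282 ============-:+*+++*+++++++++++++++++++++++++=--==-....*#### 255
286 ============-:-=====++****++++++*+++++++=====--:-+:....*#### 255
290 ======:....:::-:::.-+**********++++**+++-.:-:-::-:::.-+%#### 255
294 ====. .. ..::-::::..=*****+**+++++**++++:..------:......:### 255
298 === .... ..::--:-: .:***++*++*+++++*+*++:..-------........## 255
3
[... 1092 characters left out ...]
.. ... 255
366 .. . .   .    ..... =====================................... 255
370  ..   . .. . ...... ====================*................. . 255
374     ...   ..... -..:==================##%:..:..... ......... 255
378  .  .      .  ..=::=============+*######%+---............... 255
382 .   . . . .. .  ===============*############* .... ....... . 255
386         .   ...-===============*############%-..... .......  255
390       .       .:===============%#############:. ......   ... 255
394     .    .     :=============*###############:........ ...   255
398        .  ......=============*##############%:.... ...  .... 255
402       . ..    .  .:--========########%%#*+-. .. ... .. ..    255
```

```bash
python3 nudge.py '-0.002 0 0 0 0 | 0 0 0 0 0.35 | 0 0 0 0 0.35 | 0 0 0 0 0.35 | 0 0 -0.03 0 0.35 | 0 0 -0.04 0 0.35 | 0 0 -0.04 0 0.35 | 0 0 -0.03 0 0.35 | 0 0 0 0 0.35 | 0 0 0 0 0.35'
python3 - <<'E'
from m import *
o=sensors.get_obs();a=eyes.read_camera('wrist');cv2.imwrite('pics/w12.png',a);g=cv2.cvtColor(a,cv2.COLOR_BGR2GRAY).astype(int)
json.dump({k:np.array(o[k]).tolist() for k in('eef_pos','tool_rot','q')},open('w12.json','w'))
for t in(0,.1,.2,.3):
  f=lambda r,n,y=0:proj('wrist',cl(C1,YW,-.04-r*np.sin(t)+n*np.cos(t),y,.032+r*np.cos(t)+n*np.sin(t)),o).round(1).tolist()
  print(t,'topcentre',f(.053,0),'top+x',f(.053,.009),'top-x',f(.053,-.009),'bot+x',f(.034,.009),'sides',f(.053,0,.009)[0],f(.053,0,-.009)[0])
p=proj('wrist',cl(C1,YW,-.04,0,.085),o).astype(int);r0,c0=p[1]-50,p[0]-40
for i in range(r0,min(r0+100,479),3):print(i,''.join(' .:-=+*#%@'[min(9,v*10//256)] for v in g[i,c0:c0+80:2]),c0)
E
```

```text
t: 38.2
eef_pos: [0.5779, -0.1698, 0.2172]
tool_rot: [0.0, 0.999, 0.046, 0.001]
contact_force: [0.5, -0.3, -1.5]
gripper_width: 0.346
grasp_force: 0.0
0 topcentre [314.0, 238.7] top+x [314.0, 226.9] top-x [314.0, 250.3] bot+x [314.0, 220.8] sides 301.8 326.2
0.1 topcentre [314.0, 245.5] top+x [314.0, 234.2] top-x [314.0, 256.5] bot+x [314.0, 225.3] sides 301.9 326.1
0.2 topcentre [314.0, 251.8] top+x [314.0, 241.2] top-x [314.0, 262.1] bot+x [314.0, 229.8] sides 302.0 326.1
0.3 topcentre [314.0, 257.8] top+x [314.0, 248.0] top-x [314.0, 267.2] bot+x [314.0, 234.1] sides 302.1 326.0
188 .........   @@@@@@@@@@@@@@@@=........... 274
191        . .  **++#%%#@@@@@@@@=........... 274
194             *******+%%%@@@@@-........... 274
197             ***********+%@@@:........... 274
200 +++++++++   *************+#%-..=+++@%%%% 274
203 **+++**+*   *****+***+****++...+***++%@@ 274
206 ********* . *****+********++...+******** 274
209 =========.. +***++********++:..========= 274
212 ========+.  +***++**********...========= 274
215 ========+.... .**********- ....========= 274
218 =+============+**
[... 454 characters left out ...]
#%######## 274
248 =+============.-=========:====*#######%% 274
251 =============+:==========-===########### 274
254 =============================%########## 274
257 =============+==============#%#%##%#%### 274
260 ============================%%%#%####%%# 274
263 ===========================+###%###%##%% 274
266 ==========================####%##%%%%### 274
269 =========================#%%%%##%####### 274
272 =+====+-================###########%%%%% 274
275 ======...-==========+==#%######%%%####%% 274
278 --===+=-===============%####%%=..#%%%%%* 274
281  .:====================%%#####+..####%%: 274
284  ..+==================#%#%%##%%%%%#%##%. 274
287 .. +==================%%%%%%%%%%%%%#%#%. 274
```

The bolt stopped at about 0.25 rad: its top edge is at row 245, while upright would put it at 227. I'll push the knob in from the -x side with closed fingers.

```bash
python3 nudge.py '-0.024 0 0 0 0 | -0.024 0 0 0 0 | 0 0 0 0 0 | 0 0 0.04 0 0 | 0 0 0.04 0 0 | 0 0 0.04 0 0 | 0 0 0.017 0 0 | 0 0 0 0 0 | 0.004 0 0 0 0 | 0.004 0 0 0 0 | 0 0 0 0 0'; python3 nudge.py '0.002 0 0 0 0 | 0.002 0 0 0 0 | 0 0 0 0 0';python3 nudge.py '0.002 0 0 0 0 | 0.002 0 0 0 0 | 0 0 0 0 0'
```

```text
t: 39.35
eef_pos: [0.5388, -0.1733, 0.0805]
tool_rot: [0.0, 0.999, 0.046, 0.001]
contact_force: [0.2, -0.1, 0.8]
gripper_width: 0.003
grasp_force: 0.1
t: 39.65
eef_pos: [0.5415, -0.1729, 0.0796]
tool_rot: [0.0, 0.999, 0.046, 0.0]
contact_force: [-2.0, -0.8, 1.5]
gripper_width: -0.0
grasp_force: 0.8
t: 39.95
eef_pos: [0.546, -0.1723, 0.0793]
tool_rot: [0.0, 0.999, 0.046, 0.001]
contact_force: [-0.1, 0.8, 0.5]
gripper_width: 0.0
grasp_force: 0.4
```

```bash
python3 nudge.py '0.002 0 0 0 0 | 0 0 0 0 0 | 0 0 0 0 0';python3 nudge.py '0.002 0 0 0 0 | 0 0 0 0 0 | 0 0 0 0 0';python3 nudge.py '0.002 0 0 0 0 | 0 0 0 0 0 | 0 0 0 0 0'
```

```text
t: 40.25
eef_pos: [0.5478, -0.1722, 0.0793]
tool_rot: [0.0, 0.999, 0.046, 0.001]
contact_force: [-0.3, -0.4, 0.0]
gripper_width: -0.0
grasp_force: 0.0
t: 40.55
eef_pos: [0.5494, -0.172, 0.0792]
tool_rot: [-0.0, 0.999, 0.046, 0.0]
contact_force: [-0.4, 0.7, -0.0]
gripper_width: 0.001
grasp_force: 0.3
t: 40.85
eef_pos: [0.5502, -0.1719, 0.079]
tool_rot: [-0.0, 0.999, 0.046, -0.001]
contact_force: [-4.7, 0.7, 3.7]
gripper_width: 0.003
grasp_force: 2.6
```

```bash
python3 nudge.py '0.002 0 0 0 0 | 0 0 0 0 0 | 0 0 0 0 0';python3 nudge.py '0.002 0 0 0 0 | 0 0 0 0 0 | 0 0 0 0 0';python3 nudge.py '0.002 0 0 0 0 | 0 0 0 0 0 | 0 0 0 0 0'
```

```text
t: 41.15
eef_pos: [0.5505, -0.172, 0.0787]
tool_rot: [-0.0, 0.999, 0.046, -0.003]
contact_force: [-9.1, 1.2, 6.2]
gripper_width: 0.0
grasp_force: 4.7
t: 41.45
eef_pos: [0.5506, -0.172, 0.0783]
tool_rot: [-0.0, 0.999, 0.046, -0.004]
contact_force: [-12.1, 0.6, 8.7]
gripper_width: -0.001
grasp_force: 6.9
t: 41.75
eef_pos: [0.5509, -0.172, 0.078]
tool_rot: [-0.001, 0.999, 0.045, -0.006]
contact_force: [-17.7, -0.7, 12.1]
gripper_width: 0.0
grasp_force: 9.0
```

```bash
python3 nudge.py '-0.008 0 0 0 0 | -0.008 0 0 0 0 | 0 0 -0.03 0 0 | 0 0 -0.04 0 0 | 0 0 -0.04 0 0.35 | 0 0 -0.03 0 0.35 | 0.02 0 0 0 0.35 | 0.02 0 0 0 0.35 | 0 0 0 0 0.35 | 0 0 0 0 0.35'
cat > kn.py <<'E'
from m import *
import sys
o=sensors.get_obs();a=eyes.read_camera('wrist');cv2.imwrite('pics/'+sys.argv[1]+'.png',a);g=cv2.cvtColor(a,cv2.COLOR_BGR2GRAY).astype(int)
for t in(0,.1,.2,.3):
  f=lambda r,n,y=0:proj('wrist',cl(C1,YW,-.04-r*np.sin(t)+n*np.cos(t),y,.032+r*np.cos(t)+n*np.sin(t)),o).round(1).tolist()
  print(t,'topcentre',f(.053,0),'top+x',f(.053,.009)[1],'top-x',f(.053,-.009)[1],'bot+x',f(.034,.009)[1],'sides',f(.053,0,.009)[0],f(.053,0,-.009)[0])
print('tip',proj('wrist',cl(C1,YW,-.046,0,.066),o))
p=proj('wrist',cl(C1,YW,-.04,0,.085),o).astype(int);r0,c0=p[1]-36,p[0]-24
for i in range(r0,min(r0+72,479),2):print(i,''.join(chr(65+v//12) for v in g[i,c0:c0+48]),c0)
E
python3 kn.py w13
```

```text
t: 42.75
eef_pos: [0.5811, -0.1689, 0.219]
tool_rot: [-0.0, 0.999, 0.046, 0.0]
contact_force: [-0.6, -1.4, 1.1]
gripper_width: 0.347
grasp_force: 0.0
0 topcentre [315.0, 241.9] top+x 230.2 top-x 253.3 bot+x 223.9 sides 302.9 327.1
0.1 topcentre [315.0, 248.5] top+x 237.4 top-x 259.4 bot+x 228.4 sides 303.0 327.0
0.2 topcentre [315.0, 254.8] top+x 244.4 top-x 265.0 bot+x 232.8 sides 303.1 326.9
0.3 topcentre [315.0, 260.6] top+x 251.0 top-x 270.0 bot+x 237.1 sides 303.2 326.8
tip [314.97445991 242.16441269]
205 NJCBCCBGLNNNNNNNMMMMMMMNNNNNNNNMNNMMMNMJECDDCDMN 291
207 OJBBBBAGLNNNNNNNMMMNMNNMNNNNNNMNNMMMMNMIECCDCDLN 291
209 OJBBBBBGLNNNNNNNMMMMMNNMNMMNNNMNNMMMMNMIDBCCCCMN 291
211 LIDCCCBGLNNNNNNNMMMMNMMNNMNNNNNNNNMMMNMIDCDDCDKM 291
213 KIDCCCBGLNNNNNNNMMMNNMNNNNMNNNNNNMMMMNMHDDCDCDJK 291
215 KIDBBCCFLONNNNNNNMMMMMNNNNMNNNNNNNMMMNMIDDDDCFJK 291
217 KIDBBCBBGIIIILNNNNNNNNNNNNNNNNMNMLJHIIIECCCDCEJK 291
219 KJIIIJIJIIIIILNONNNNNNNNNNNNNNNNNMJJIIIIIJIIIIKJ 291
221 KKKKKKKKKKKKKMNNNNNNNNNNNMNNNMNNNMLLKKKKKKKKKKKK 291
223 KKKJKKJKKKIHLMMNNNNNNNNNNNNNNNNNMMMKIJKKKKJKKKKK 291
225 KKKKKKJKKKKKMN
[... 763 characters left out ...]
KKKKJIOQQQQQ 291
253 KKKKKKKKKKKKKKKKKKJJJKKIJJKJJJKKKKKKKKJNLPRQRQQQ 291
255 KKKKKKKKKKKKKKKKKKKKKKKKKKKKKKKKKKKKKKJPRQQQRQQQ 291
257 KKKKJKKKKKKKKJKKKKKKJKKKKKKKKKKKKKKKKKJPRRRRRRRR 291
259 KKKKKKKKKKKKKKKKKKKKKKKKKKKKKKKKKKKKJNOQRQQQRRRR 291
261 JJKKKKKJKKKKKKJJKKKKKKKKKKKKKKKKKKKKJPRRQRQQRQRR 291
263 KKKKKKKKKKKKKKKKKKKJJKKKKJKKKKKKKKJJMQRRRRRRRQRQ 291
265 KJKKKKKKKJKKKKKKJKKKKKJKKKKKKKKKKJPRRQQQQQQQQQQQ 291
267 KKKJKKKKKKKJJKKJKJKKKJKKKKKKKKKJKJPRRRQQQQRRQRRR 291
269 KKKKKKKKKKKKKKKKKKKKLKKKKKKKKJNPOOQQQQQQQQQQQQQQ 291
271 KKKKKJKKJJJJKKKKKKKKKKKKKKKKKJPRRRRRRRRRRRRRRRRR 291
273 KKKKKKKKKKKKKKKKKKKKKKKKKKKKJJPRQQQQQQQQRQQRRQRQ 291
275 CGKKKKKKKKKKKKKKKJKJKKKKKKKJJNQRRRRRQRRRRRRRRQRR 291
```

The knob's top disc spans rows 230–253, exactly as predicted for upright, so the clamp is closed. Next is the cube.

```bash
python3 nudge.py '0.0051 -0.0435 -0.0045 0 0.35 | 0.0051 -0.0435 -0.0045 0 0.35 | 0.0051 -0.0435 -0.0045 0 0.35 | 0.0051 -0.0435 -0.0045 0 0.35 | 0.0051 -0.0435 -0.0045 0 0.35 | 0.0051 -0.0435 -0.0045 0 0.35 | 0.0051 -0.0435 -0.0045 0 0.35 | 0.0051 -0.0435 -0.0045 0 0.35 | 0.0051 -0.0435 -0.0045 0 0.35 | 0 0 0 0 0.35 | 0 0 0 0 0.35'
python3 - <<'E'
from m import *
o=sensors.get_obs();a=eyes.read_camera('wrist');json.dump({k:np.array(o[k]).tolist() for k in('eef_pos','tool_rot','q')},open('w14.json','w'));print(o['q'].round(2))
C=(.5722,.2297)
def cp(t,n,y,d=0): # d along arm from cap axis
    r=.034+d;return cl(C,YW,.034-r*np.cos(t)+n*np.sin(t),y,.094+r*np.sin(t)+n*np.cos(t))
print('port',proj('wrist',cl(C,YW,0,0,.088),o).round(),[proj('wrist',cl(C,YW,x,y,.088),o).round().tolist() for x in(-.03,.03) for y in(-.03,.03)])
for t in(1.5,1.7,1.9):
    print(t,'bar corners',[(n,d,proj('wrist',cp(t,n,0,d),o).round().tolist()) for n in(.012,.036) for d in(-.017,.017)],'disc top',proj('wrist',cp(t,.012,0,.0215),o).round())
cv2.imwrite('pics/w14.png',a);cv2.imwrite('pics/w14v.png',cv2.resize((255*(a/255.)**0.45).astype(np.uint8)[20:300,170:470],None,fx=2,fy=2))
E
```

```text
t: 43.9
eef_pos: [0.5899, 0.2256, 0.2594]
tool_rot: [0.0, 0.999, 0.047, -0.0]
contact_force: [0.6, -1.0, -0.2]
gripper_width: 0.352
grasp_force: 0.0
[-0.31  0.39 -0.21  1.62  0.09  1.14 -2.01]
port [307. 236.] [[342.0, 269.0], [273.0, 269.0], [344.0, 201.0], [271.0, 201.0]]
1.5 bar corners [(0.012, -0.017, [307.0, 187.0]), (0.012, 0.017, [306.0, 199.0]), (0.036, -0.017, [306.0, 155.0]), (0.036, 0.017, [305.0, 162.0])] disc top [305. 200.]
1.7 bar corners [(0.012, -0.017, [307.0, 182.0]), (0.012, 0.017, [306.0, 183.0]), (0.036, -0.017, [307.0, 150.0]), (0.036, 0.017, [306.0, 146.0])] disc top [305. 183.]
1.9 bar corners [(0.012, -0.017, [307.0, 178.0]), (0.012, 0.017, [306.0, 168.0]), (0.036, -0.017, [307.0, 147.0]), (0.036, 0.017, [306.0, 133.0])] disc top [306. 166.]
```

View pics/w14v.png

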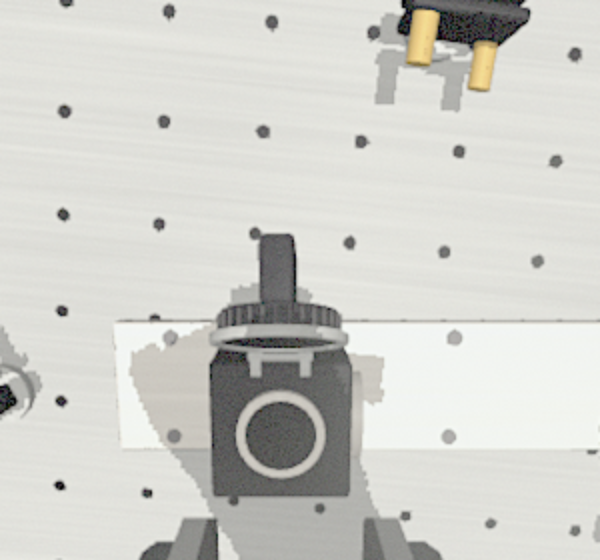

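Port ring centre is at (310,236) and the bar's tip at (309,137), which puts the arm at about 1.84 rad. I'll pinch the bar.

```bash
python3 nudge.py '0.0262 -0.0018 0 0 0.35 | 0.0262 -0.0018 0 0 0.35 | 0 0 0.04 0 0.35 | 0 0 0.04 0 0.35 | 0 0 0.04 0 0.35 | 0 0 0.02 0 0.35 | 0 0 0 0 0.35 | 0 0 0 0 0.35' 40; python3 nudge.py '0 0 0 0 0 | 0 0 0 0 0 | 0 0 0 0 0 | 0 0 0 0 0 | 0 0 0 0 0'
python3 - <<'E'
import numpy as np
f=lambda t:np.array([-.034*np.cos(t)+.028*np.sin(t),.034*np.sin(t)+.028*np.cos(t)])
T=np.linspace(1.84,0,11)
for a,b in zip(T,T[1:]):
    d=f(b)-f(a);print(round(b,2),d.round(4)*[1,-1])
E
```

```text
t: 44.75
eef_pos: [0.643, 0.2315, 0.1202]
tool_rot: [0.0, 0.999, 0.045, 0.0]
contact_force: [0.2, -0.3, 0.6]
gripper_width: 0.348
grasp_force: 0.0
t: 45.25
eef_pos: [0.6438, 0.2346, 0.1219]
tool_rot: [-0.001, 0.999, 0.046, 0.002]
contact_force: [0.8, 2.3, 6.3]
gripper_width: 0.132
grasp_force: 44.2
1.66 [-0.0052 -0.0062]
1.47 [-0.0063 -0.0051]
1.29 [-0.0071 -0.0039]
1.1 [-0.0077 -0.0025]
0.92 [-0.008  -0.0011]
0.74 [-0.0081  0.0004]
0.55 [-0.0079  0.0019]
0.37 [-0.0074  0.0033]
0.18 [-0.0067  0.0046]
0.0 [-0.0057  0.0057]
```

```bash
python3 nudge.py '-0.0052 0 -0.0062 0 0 | -0.0063 0 -0.0051 0 0 | -0.0071 0 -0.0039 0 0 | -0.0077 0 -0.0025 0 0 | -0.008 0 -0.0011 0 0 | 0 0 0 0 0'; python3 nudge.py '-0.0081 0 0.0004 0 0 | -0.0079 0 0.0019 0 0 | -0.0074 0 0.0033 0 0 | 0 0 0 0 0 | 0 0 0 0 0'
```

```text
t: 45.85
eef_pos: [0.6118, 0.2316, 0.1394]
tool_rot: [-0.002, 0.999, 0.046, 0.004]
contact_force: [11.6, 5.8, -8.8]
gripper_width: 0.134
grasp_force: 51.2
t: 46.35
eef_pos: [0.5919, 0.2298, 0.1372]
tool_rot: [-0.002, 0.999, 0.046, 0.008]
contact_force: [10.3, 2.6, 5.7]
gripper_width: 0.132
grasp_force: 50.2
```

```bash
python3 nudge.py '-0.0067 0 0.0046 0 0 | -0.0057 0 0.0057 0 0 | 0 0 0 0 0 | 0 0 0 0 0'; python3 nudge.py '-0.003 0 0.003 0 0 | 0 0 0 0 0 | 0 0 0 0 0'
```

```text
t: 46.75
eef_pos: [0.5779, 0.2285, 0.1269]
tool_rot: [-0.002, 0.999, 0.046, 0.006]
contact_force: [6.2, 2.1, 11.3]
gripper_width: 0.134
grasp_force: 45.4
t: 47.05
eef_pos: [0.5743, 0.2282, 0.1234]
tool_rot: [-0.002, 0.999, 0.046, 0.005]
contact_force: [4.4, 1.5, 10.6]
gripper_width: 0.132
grasp_force: 42.8
```

```bash
python3 nudge.py '-0.002 0 0.002 0 0 | 0 0 0 0 0 | 0 0 0 0 0'; python3 nudge.py '0 0 0.003 0 0 | 0 0 0 0 0 | 0 0 0 0 0'
```

```text
t: 47.35
eef_pos: [0.572, 0.228, 0.1211]
tool_rot: [-0.002, 0.999, 0.046, 0.005]
contact_force: [5.2, 1.8, 9.1]
gripper_width: 0.132
grasp_force: 41.2
t: 47.65
eef_pos: [0.5704, 0.2279, 0.1182]
tool_rot: [-0.001, 0.999, 0.046, 0.003]
contact_force: [-0.9, 1.4, 14.8]
gripper_width: 0.13
grasp_force: 44.7
```

```bash
python3 nudge.py '0 0 0.003 0 0 | 0 0 0 0 0 | 0 0 0 0 0'; python3 nudge.py '0 0 0.003 0 0 | 0 0 0 0 0 | 0 0 0 0 0'
```

```text
t: 47.95
eef_pos: [0.5704, 0.228, 0.1177]
tool_rot: [-0.001, 0.999, 0.046, 0.004]
contact_force: [-8.8, -1.7, 33.8]
gripper_width: 0.131
grasp_force: 53.1
t: 48.25
eef_pos: [0.5704, 0.2281, 0.117]
tool_rot: [-0.001, 0.999, 0.046, 0.004]
contact_force: [-15.4, -4.2, 51.8]
gripper_width: 0.13
grasp_force: 63.6
```

```bash
python3 nudge.py '0 0 -0.006 0 0 | 0 0 0 0 0.4 | 0 0 0 0 0.4 | 0 0 0 0 0.4 | 0 0 -0.03 0 0.4 | 0 0 -0.03 0 0.4 | 0 0 0 -0.15 0.4 | 0 0 0 -0.15 0.4 | 0 0 0 -0.15 0.4 | 0 0 0 -0.15 0.4 | 0 0 0 -0.15 0.4 | 0 0 0 -0.15 0.4 | 0 0 0 -0.15 0.4 | 0 0 0 -0.15 0.4 | 0 0 0 -0.15 0.4 | 0 0 0 -0.15 0.4 | 0 0 0 -0.15 0.4 | 0 0 0 -0.15 0.4 | 0 0 0 -0.15 0.4 | 0 0 0 -0.15 0.4'; python3 nudge.py '0 0 0 -0.15 0.4 | 0 0 0 -0.15 0.4 | 0 0 0 -0.15 0.4 | 0 0 0 -0.15 0.4 | 0 0 0 -0.15 0.4 | 0 0 0 -0.15 0.4 | 0 0 0 -0.14 0.4 | 0 0 0 0 0.4 | 0 0 0 0 0.4'
python3 - <<'E'
from m import *
o=sensors.get_obs();q=o['tool_rot'];y=2*np.arctan2(q[2],q[1]);print(y,o['q'].round(2))
d=np.array([.5718,.228])-o['eef_pos'][:2];print('dx,dy',d@[np.cos(y),np.sin(y)],d@[np.sin(y),-np.cos(y)])
E
```

```text
t: 50.25
eef_pos: [0.5671, 0.2253, 0.1736]
tool_rot: [-0.0, 0.454, 0.891, -0.001]
contact_force: [-0.4, 0.3, 0.2]
gripper_width: 0.399
grasp_force: 0.0
t: 51.15
eef_pos: [0.5674, 0.2257, 0.1738]
tool_rot: [-0.001, -0.043, 0.999, -0.0]
contact_force: [0.4, -0.5, -0.2]
gripper_width: 0.403
grasp_force: 0.0
3.22824396398231 [ 0.16  0.59 -0.9   1.72  0.52  1.08  0.75]
dx,dy -0.004556709769391389 0.00187987421704763
```

```bash
python3 nudge.py '-0.0045 0.0019 0.02 0 0.35 | 0 0 0.025 0 0.35 | 0 0 0.007 0 0.35 | 0 0 0 0 0.35 | 0 0 0 0 0 | 0 0 0 0 0 | 0 0 0 0 0 | 0 0 0 0 0' 60; python3 nudge.py '0 0 0 0.1 0 | 0 0 0 0.1 0 | 0 0 0 0.1 0 | 0 0 0 0.1 0 | 0 0 0 0.1 0 | 0 0 0 0 0'
```

```text
t: 51.95
eef_pos: [0.5724, 0.2284, 0.1234]
tool_rot: [0.0, -0.045, 0.999, -0.0]
contact_force: [-2.1, -3.6, 3.1]
gripper_width: 0.123
grasp_force: 60.8
t: 52.55
eef_pos: [0.5724, 0.2281, 0.1233]
tool_rot: [0.001, 0.204, 0.979, -0.001]
contact_force: [-2.5, -5.2, 5.5]
gripper_width: 0.125
grasp_force: 61.1
```

```bash
python3 nudge.py '0 0 0 0.12 0 | 0 0 0 0.12 0 | 0 0 0 0.12 0 | 0 0 0 0.12 0 | 0 0 0 0.12 0 | 0 0 0 0.12 0 | 0 0 0 0.12 0 | 0 0 0 0.12 0 | 0 0 0 0.12 0 | 0 0 0 0.12 0 | 0 0 0 0.12 0 | 0 0 0 0.12 0 | 0 0 0 0.12 0 | 0 0 0 0.12 0 | 0 0 0 0 0'; python3 -c "
from h import *
o=sensors.get_obs();q=o['tool_rot'];print(2*np.arctan2(q[2],q[1]),o['torque'].round(3),o['q'].round(2))"
```

```text
t: 54.05
eef_pos: [0.5716, 0.2276, 0.1232]
tool_rot: [0.001, 0.865, 0.502, -0.001]
contact_force: [-4.4, -5.6, 9.2]
gripper_width: 0.127
grasp_force: 61.6
1.0517474247359249 [-1.409  0.86  -0.045] [-0.21  0.52 -0.36  1.78  0.23  0.88 -1.19]
```

```bash
T='from h import *
o=sensors.get_obs();q=o["tool_rot"];print("YAW",2*np.arctan2(q[2],q[1]),o["torque"].round(3),o["q"][6].round(2))'; python3 nudge.py '0 0 0 0.08 0 | 0 0 0 0.08 0 | 0 0 0 0.08 0 | 0 0 0 0 0'|grep -E 'force|eef'; python3 -c "$T"; python3 nudge.py '0 0 0 0.06 0 | 0 0 0 0.06 0 | 0 0 0 0 0'|grep -E 'force|eef'; python3 -c "$T"; python3 nudge.py '0 0 0 0.06 0 | 0 0 0 0.06 0 | 0 0 0 0 0'|grep -E 'force|eef|width'; python3 -c "$T"
```

```text
eef_pos: [0.5715, 0.2277, 0.1232]
contact_force: [-5.1, -6.5, 9.9]
grasp_force: 61.6
YAW 0.8129766728496899 [-1.388  1.011 -0.119] -1.4
eef_pos: [0.5714, 0.2281, 0.1232]
contact_force: [-5.7, -5.7, 8.8]
grasp_force: 61.8
YAW 0.6956219795761628 [-1.325  0.973  0.583] -1.51
eef_pos: [0.5712, 0.229, 0.1233]
contact_force: [-4.4, -4.7, 8.4]
gripper_width: 0.125
grasp_force: 82.6
YAW 0.5801049787151723 [-1.128  1.025  1.846] -1.61
```

```bash
python3 nudge.py '0 0 0 0 0.4 | 0 0 0 0 0.4 | 0 0 0 0 0.4 | 0 0 -0.02 0 0.4 | 0 0 -0.04 0 0.4 | 0 0 -0.05 0 0.4 | 0 0 -0.05 0 0.4 | 0 0 0 0 0.4 | 0 0 0 0 0.4'
python3 - <<'E'
from m import *
o=sensors.get_obs();a=eyes.read_camera('wrist');cv2.imwrite('pics/w15.png',a);g=cv2.cvtColor(a,cv2.COLOR_BGR2GRAY).astype(int)
q=o['tool_rot'];print('yaw',2*np.arctan2(q[2],q[1]))
C=(.5718,.228);ba=YW-2.5
for nm,z in(('bar',.130),('disc',.106)):
  print(nm,proj('wrist',cl(C,YW,0,0,z),o).round(1),[proj('wrist',cl(C,YW,s*.017*np.cos(-2.5),s*.017*np.sin(-2.5),z),o).round(1).tolist() for s in(1,-1)],[proj('wrist',cl(C,YW,x,y,z),o).round().tolist() for x,y in((.0215,0),(-.0215,0),(0,.0215),(0,-.0215))])
p=proj('wrist',cl(C,YW,0,0,.12),o).astype(int);g=(255*(g/255)**.5).astype(int);r0,c0=p[1]-48,p[0]-56
for i in range(r0,r0+96,3):print(i,''.join(chr(65+v//10) for v in g[i,c0:c0+112:2]),c0)
E
```

```text
t: 55.95
eef_pos: [0.5727, 0.2295, 0.284]
tool_rot: [-0.0, 0.959, 0.283, 0.002]
contact_force: [-0.4, 0.3, -1.1]
gripper_width: 0.402
grasp_force: 0.0
yaw 0.5731172040137196
bar [314.8 223.2] [[318.2, 243.5], [311.3, 202.2]] [[328.0, 199.0], [302.0, 246.0], [290.0, 211.0], [339.0, 235.0]]
disc [314.8 216.4] [[318.0, 235.4], [311.6, 196.9]] [[327.0, 194.0], [303.0, 238.0], [292.0, 205.0], [337.0, 228.0]]
172 TTTTTSTTTTTTTTTTTTTUKJJJHKGFGHFKRQQSTSTSVTWVVWWWWVVVWWVW 258
175 TTTTTTTSTTTTTTTTTTTOHHIGIGIIIHCPRRQPPQRYYYXTSWVVWWWVWWVW 258
178 TTTTTTTTTTSTTTTTTTREGGIGHHGHIILRROQRRRUTSYYUYXTUWVWWWWVV 258
181 TSTTTTTTTTTTTTTTTTFGIGHGIHIIHGPRQOQQRRQWWURUWXYYWSVVWWWW 258
184 TTTTTTTSSTTTTTTTTKGIIHGGIHGHGHHGNRRRRRQWWWVWWTXYYYYWSVWW 258
187 TTTTTTTTSTTTTTTTPGIHFFHGMQRRRRRRQQQRRRQTXSXXSHDTYYYYYYVS 258
190 LPTTTTTTSTTTTTTRDHHFHNRRQPNJKIJOMQRRRQRQRWXSIIJJHYYYYXYY 258
193 MKSTTSSTTTSSTTTGHHHLRRMGHGIIHIIJJGGNRRRNKSUJLLKJIMYYYYXY 258
196 PSSTTTTTSTTTTTKGIFQRNHHIIHHIHIIIJIIIHLRWPKLLLLKLLJMYYXYY 258
199 STTTSSTTTTTTTOFHHQRMHHIHIGHFHFHHHIIIIIHNXNKKLKLLLLKWYXXX 258
202 QQRSTTSTSTTTRFHFORLFHIIHGHHHIHIGIIJJIIJ
[... 686 characters left out ...]
RRQQRRQNGGMMJGHHHIIIIJJIJJMQJKKTWXXYXXYXXYXXYY 258
238 QQQQRRQQQQQQQQQRRRRQNFLMQLHIIIIJIJMPJJJKQUXYXYXYXXXXXXXX 258
241 QQQQRQQQQQQQQQQQRQQQRRQOFHJHIIIJJJJJKJJQVWYYYYXYXYXXYYYX 258
244 RQQQQRQQRQQQQQQQQRRQQQRRRROIIJKJJJIJKJIVVVVVVXYXXYYYXYXX 258
247 QRQQQQQRRQQQQQRQQQQRRQQQQRRRROHJJJJJJGWVVVVVVVVWYYYXXYYX 258
250 QRQQRQQQQQQQQQQRQQQRQQQRQQRQRQRUQIIJHVVVVVVVVVVVVVWXYXXY 258
253 QQRQQQRQRQQQQQRQQQQQQROPRQQQQRQTWWVUWVVVVVWVVVVVVVVVVVYY 258
256 RQQQQQQQQQRQQQQRQQQQRNGHQQQQRQQTWVVVVVWVVVVVVVVVVVVVVVVV 258
259 QRQQQQRRQQQRRQRQQQQQQQQQQQQRQQRTVVVVVVVVVVVVVVVVVVVVVVVV 258
262 QQQQRQQQQRQQQQRQRQQRQQQQQQQQQQQTWVVVVVVVVVVVVVVVVVVVVVVV 258
265 QQQQQRQQQQQQRQQQQRQQRQQQQQQQRQQVVVVVVVVVVVVVVVVVVVVVVVVV 258
```

```bash
python3 -c "
from station import bot, eyes, sensors, hand_in
print(hand_in())"
```

```text
the job is handed in; nothing more can be done
None
```

The job is handed in at about 56 s: both targets stand upright in the tray, the single tube is in clamp_1 with its strap down and bolt upright, and the cap is folded down and screwed clockwise to its stop (about 2.5 rad turned before the torque rose).

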